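# Square up the circuit boards in their corner stops and clamp them

## Robot

A 6-joint arm with a two-finger parallel gripper is mounted at the origin on the work surface. World frame = base frame: x ahead of the robot, y to its left, z up, the work surface at z = 0. Lengths are in m, angles in rad, forces in N, time in s.
With the tool pointing down it reaches from about 0.325 to 1 m from the base axis. Payload 5.1 kg.
Tool frame: the origin (TCP) lies at the very end of the fingers, on their centre line; the grasp point (between the pads) lies 19 mm behind it (ctrl.grip_point_offset is the distance from the TCP to the grasp point, in m); z points along the fingers, y is the direction in which the jaws open and shut (so a half turn about z gives the same grasp; the last joint's range is limited). The gripper opens to 85 mm and grips with 20 to 120 N. Pads are 22 mm wide; open, the fingers measure 114 mm over their backs; the gripper's body (76 mm by 85 mm) begins 54 mm behind the grasp point. The pads swing forward as they close: fully open they stand 13 mm farther back than shut.
Start: joints at [-1.366, 0.124, 1.65, -0, 1.367, -0.083], TCP at [0.184, -0.623, 0.231] pointing down, gripper open.
Joint ranges: [-2.61, 2.61], [-1.02, 2.33], [0.03, 2.71], [-1.35, 4.49], [0.32, 2.68], [-2.91, 2.91]. Speed limits (rad/s): [2.57, 2.57, 3.14, 3.14, 3.14, 3.14].

## Interface

Orientations are given as a rotation vector (axis times angle).
In Python, from rig import readout, vision, job_done, ctrl gives the robot as it stands.
- The arm moves only by the shell command python3 -m creep 'ROWS' [FORCE]. ROWS is JSON, a list of rows, each a list of 7 numbers: the shift along the tool's x, y, z in cm, then the turn, a rotation vector about the tool's x, y, z in rad, then the opening, from 0 (shut) to 1 (fully open). In form: [[tx, ty, tz, wx, wy, wz, claw], ...]. A call has 1 to 5 rows; each row shifts and turns the commanded pose from where the row before left it, along the tool's axes as they then stand; what a row does not reach is not made up. A row lasts 1/8 s, in which the tool goes at most 62.5 mm and 10.7 degrees, less where a joint would pass 70% of its speed; a pose out of reach is approached as far as the arm can. A call is refused whole if a number of a shift passes 6.25 or a number of a turn 0.188, either way. A call with a gripper value outside its range is refused whole. The fingers move at their own pace and stop on an object; FORCE is the grip in N (left out, the last holds). Time passes only in rows, so rows that do not move let the fingers close. It gives the time, the measured TCP pose, the force and the opening at its end, in the units of the state.
- readout.get_obs(): the state, without advancing time (a new reading comes with each control period).
- vision.get_image(name): name is "scene" or "top"; returns (picture, depth): 420x560x3 uint8, blue, green, red; 420x560 float32, m along the optical axis (not along the pixel's ray), 0 where there is no reading.
- vision.get_calibration(name): a dict with "fx", "fy", "cx", "cy" (pixels), "pose" (4x4, takes a point from camera to world coordinates). Camera axes: x right, y down, z forward; pixel columns grow to the right and rows downward; lengths in m; the calibration is good to about 2 mm. A picture is of the moment at which its call begins. get_calibration takes no time and is no camera call.
- job_done(): hands the job in, once; it reports no verdict.
Trained networks look in the newest picture that a camera, given by its name, has taken for a name from the list of things; names that differ only in an ending like _2 or _b are one class to them, and where a whole thing is asked for, a point or a joint stands for the part that bears it (a point fixed in the world has none). Each returns a list of dicts, best first, with "p" (0 to 1); they miss things now and then, are a little off and sometimes report something else, mostly with a low value. They report only what shows in the picture. A call takes as long as a camera call.
- vision.trace(thing, camera): "region" (420x560 bool, what is visible of it) and "rect" ([left, top, width, height] in pixels, round what is visible of it).
- vision.tip_of(thing, camera): "location" ([column, row] in pixels: a listed point, or the origin of a listed thing).
The state is a dict: "t": time; "joint_pos": joint angles; "joint_vel": joint speeds; "joint_efforts": joint torques, N m; "position": TCP position; "orientation": TCP orientation; "ft_force": force on the tool from outside, world axes, zero at the start; "ft_torque": the same for the moment, N m; "finger_gap": opening from 0.0 (shut) to 1.0 (fully open).
Only numpy, scipy, OpenCV 4.12 (cv2) and the standard library are available. Lean on these libraries where they do the work, as an engineer would, in place of code of your own. Each camera call takes 0.05 s, during which the arm holds its last target.

## Task

Pick up the pusher from its mat and, with the pusher, nudge every circuit board on the bench into its own corner stop until it lies flush against both the end stop and the beam, all of them while their jaws are still open. Then slide the jaw of each stop that has a board shut until it presses on the board, leaving every board still flush in its corner and the pusher standing wholly on its mat. Never touch a board with the gripper itself, and leave the heat sink and the spool between the stops where they are.

Things in the scene. Friction and masses are not known exactly. Their poses are not given: they have to be found in the camera images.
- stop_left: Left one of three fixed aluminium corner stops. Origin: inner corner, bench level. x points away from the robot (roughly radially), y left, z up. End stop: face at x = 0, 14 mm thick, 16 mm high, y -100 to 20 mm. Beam: face at y = 0, 20 mm thick, 16 mm high, x -215 to 14 mm. The board belongs on the bench at x < 0, y < 0, front edge on the end stop, left edge on the beam.
- jaw_left: Steel jaw sliding along the left stop's beam like a caliper. Origin: on its clamping face, at the beam's face, bench level; axes as the stop's (+x closes). Its x in the stop's frame starts at -118 to -150 mm, limit -158, about -64 when shut on a seated board. Friction 2 N, no spring. Jaw finger 12 mm thick, y 0 to -28 mm, 2 to 15 mm above the bench; carriage on the beam 56 mm long, top at 26 mm.
- jaw_left_tab (a point): Grip point of the left jaw's black upright tab, 50 mm above the bench, axes as the stop's. Tab 14 mm thick along the slide (x), 22 mm across (y), from 26 to 64 mm above the bench; 38 mm behind the jaw face (away from the end stop), 10 mm to the +y side of the beam's face.
- board_left: Loose circuit board at the left stop (may be absent): green on an aluminium base, 64 mm (x) by 80 mm (y), 10 mm thick, parts on top up to 20 mm, about 160 g. Origin: centre of the underside, so seated it is at (-32, -40) mm in the stop's frame with the same axes; it starts within 10 degrees of that and 10 to 24 mm short in x and y.
- stop_mid: Mid one of three fixed aluminium corner stops. Origin: inner corner, bench level. x points away from the robot (roughly radially), y left, z up. End stop: face at x = 0, 14 mm thick, 16 mm high, y -100 to 20 mm. Beam: face at y = 0, 20 mm thick, 16 mm high, x -215 to 14 mm. The board belongs on the bench at x < 0, y < 0, front edge on the end stop, left edge on the beam.
- jaw_mid: Steel jaw sliding along the mid stop's beam like a caliper. Origin: on its clamping face, at the beam's face, bench level; axes as the stop's (+x closes). Its x in the stop's frame starts at -118 to -150 mm, limit -158, about -64 when shut on a seated board. Friction 2 N, no spring. Jaw finger 12 mm thick, y 0 to -28 mm, 2 to 15 mm above the bench; carriage on the beam 56 mm long, top at 26 mm.
- jaw_mid_tab (a point): Grip point of the mid jaw's black upright tab, 50 mm above the bench, axes as the stop's. Tab 14 mm thick along the slide (x), 22 mm across (y), from 26 to 64 mm above the bench; 38 mm behind the jaw face (away from the end stop), 10 mm to the +y side of the beam's face.
- board_mid: Loose circuit board at the mid stop (may be absent): green on an aluminium base, 64 mm (x) by 80 mm (y), 10 mm thick, parts on top up to 20 mm, about 160 g. Origin: centre of the underside, so seated it is at (-32, -40) mm in the stop's frame with the same axes; it starts within 10 degrees of that and 10 to 24 mm short in x and y.
- stop_right: Right one of three fixed aluminium corner stops. Origin: inner corner, bench level. x points away from the robot (roughly radially), y left, z up. End stop: face at x = 0, 14 mm thick, 16 mm high, y -100 to 20 mm. Beam: face at y = 0, 20 mm thick, 16 mm high, x -215 to 14 mm. The board belongs on the bench at x < 0, y < 0, front edge on the end stop, left edge on the beam.
- jaw_right: Steel jaw sliding along the right stop's beam like a caliper. Origin: on its clamping face, at the beam's face, bench level; axes as the stop's (+x closes). Its x in the stop's frame starts at -118 to -150 mm, limit -158, about -64 when shut on a seated board. Friction 2 N, no spring. Jaw finger 12 mm thick, y 0 to -28 mm, 2 to 15 mm above the bench; carriage on the beam 56 mm long, top at 26 mm.
- jaw_right_tab (a point): Grip point of the right jaw's black upright tab, 50 mm above the bench, axes as the stop's. Tab 14 mm thick along the slide (x), 22 mm across (y), from 26 to 64 mm above the bench; 38 mm behind the jaw face (away from the end stop), 10 mm to the +y side of the beam's face.
- board_right: Loose circuit board at the right stop (may be absent): green on an aluminium base, 64 mm (x) by 80 mm (y), 10 mm thick, parts on top up to 20 mm, about 160 g. Origin: centre of the underside, so seated it is at (-32, -40) mm in the stop's frame with the same axes; it starts within 10 degrees of that and 10 to 24 mm short in x and y.
- pusher: Hand-held pusher standing on the mat: white square foot 40 x 40 mm, 16 mm high, with a black square grip post 18 x 18 mm rising from its centre, from 16 to 70 mm above the pusher's underside; its sides are parallel to the foot's; 150 g. Origin: centre of the underside; z along the post.
- mat: Black rubber mat, 100 x 100 mm, 3 mm thick, fixed to the bench; the pusher's home. Origin: centre of its underside. It lies in one of the two gaps between the near ends of the stops; a grey parts tray (90 x 90 mm, 22 mm high, fixed) lies in the other.
- heatsink: Bystander: loose dark heat sink, 45 x 40 x 20 mm, between two stops. Origin: on its underside.
- spool: Bystander: loose grey spool, 48 mm across, 23 mm high, between two stops. Origin: on its underside.

How it is judged:
By the outcome, as a careful person would: the job done as asked, in the order asked, and still so for the second after the job is handed in, with the robot touching nothing.
Of board_left, board_mid, board_right only 2 to 3 are there at a start; the rules pass over those that are not, and their reading is None.
At some moment in a run one of board_left, board_mid, board_right, pusher may be knocked a few centimetres aside while the robot is not near it.
Once in a run the grip may slacken for a moment while it holds something.
It also fails if it takes over 210 s, if anything falls off the work surface, if the arm or the gripper's body presses on something with over 40 N, if the wrist force passes 120 N, or if a joint passes its speed limit or range.

## Working session

There is one attempt and no reset: what is moved stays moved. The work goes in short steps, Python scripts to look and compute and a shell command to move; the robot and the scene stay as the last step left them, time stands still between calls to the robot, and variables do not carry over. Pictures are saved under pics/ and viewed, and the job is handed in when it is done.

```bash
mkdir -p pics; ls
cat > h.py <<'E'
import numpy as np, cv2
from rig import readout, vision, ctrl
def shot(n,f):
    im,d=vision.get_image(n); cv2.imwrite(f'pics/{f}.png',im); np.save(f'pics/{f}_d.npy',d); return im,d
def cal(n):
    c=vision.get_calibration(n); return c,np.array(c['pose'])
def pix2w_z(n,u,v,z):
    c,P=cal(n); r=P[:3,:3]@np.array([(u-c['cx'])/c['fx'],(v-c['cy'])/c['fy'],1]); o=P[:3,3]
    return o+r*(z-o[2])/r[2]
def pix2w_d(n,u,v,d):
    c,P=cal(n); return P[:3,:3]@(np.array([(u-c['cx'])/c['fx'],(v-c['cy'])/c['fy'],1])*d)+P[:3,3]
def cloud(n,d):
    c,P=cal(n); v,u=np.mgrid[:d.shape[0],:d.shape[1]]
    p=np.stack([(u-c['cx'])/c['fx']*d,(v-c['cy'])/c['fy']*d,d],-1)
    return p@P[:3,:3].T+P[:3,3]
def w2pix(n,p):
    c,P=cal(n); q=P[:3,:3].T@(np.array(p)-P[:3,3]); return c['fx']*q[0]/q[2]+c['cx'],c['fy']*q[1]/q[2]+c['cy']
E
python3 - <<'E'
from h import *
np.set_printoptions(precision=4,suppress=True)
for n in ('scene','top'):
    shot(n,n+'0'); c,P=cal(n); print(n,c['fx'],c['fy'],c['cx'],c['cy']);print(P)
print(readout.get_obs(), ctrl.grip_point_offset)
E
```

```text
pics
scene 452.53674961925316 452.53674961925316 281.7350367517854 207.75972508967658
[[ 0.1058  0.5453 -0.8315  1.5765]
 [ 0.9943 -0.0657  0.0835 -0.0585]
 [-0.0091 -0.8357 -0.5492  0.724 ]
 [ 0.      0.      0.      1.    ]]
top 417.94748248063746 417.94748248063746 287.41168159382164 199.1161788279249
[[-0.0245 -0.9947  0.0995  0.4656]
 [-0.9997  0.025   0.004   0.0346]
 [-0.0064 -0.0994 -0.995   0.9856]
 [ 0.      0.      0.      1.    ]]
{'t': 0.1, 'joint_pos': array([-1.3656,  0.1245,  1.6516,  0.    ,  1.3675, -0.0826]), 'joint_vel': array([ 0.0004, -0.0026, -0.0033, -0.0012,  0.0026,  0.0007]), 'joint_efforts': array([  0.0003, -42.4931, -36.6654,  -0.0001,   0.0039,   0.    ]), 'position': array([ 0.1844, -0.6227,  0.2301]), 'orientation': array([-3.1072, -0.4503,  0.0002]), 'ft_force': array([-0.0043, -0.3814,  0.4063]), 'ft_torque': array([-0.0119,  0.0231, -0.0206]), 'finger_gap': 0.9995465775240798} 0.0187
```

View pics/top0.png

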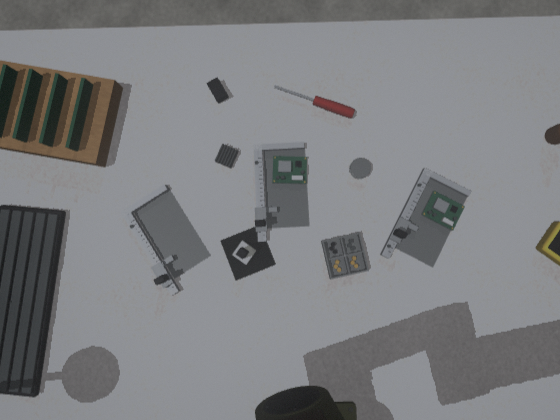

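View pics/scene0.png

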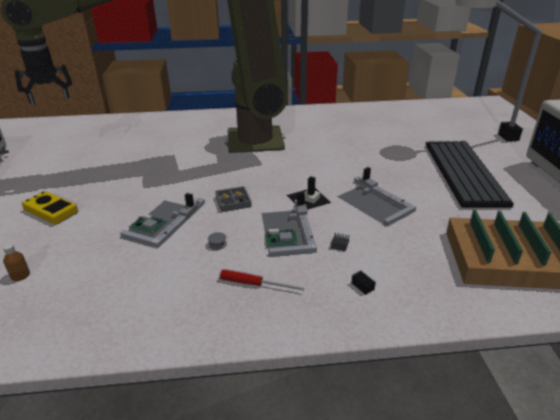

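Both pictures show a mid board (top 290,170) and a right board (443,210), with the left stop empty. The pusher is on the mat at (245,253) and the tray at (346,255).

Run:
```python
from h import *
np.set_printoptions(precision=4,suppress=True)
names=['stop_mid','jaw_mid','jaw_mid_tab','board_mid','stop_right','jaw_right','jaw_right_tab','board_right','pusher','mat','heatsink','spool','board_left']
def ray(n,u,v):
    c,P=cal(n); r=P[:3,:3]@np.array([(u-c['cx'])/c['fx'],(v-c['cy'])/c['fy'],1]); return P[:3,3],r/np.linalg.norm(r)
for t in names:
    R=[]
    for n in('top','scene'):
        q=vision.tip_of(t,n); R.append(q[0] if q else None)
    s=t+' '+' '.join('none' if r is None else f"{r['p']:.2f} {np.round(r['location'],1)} z0:{pix2w_z(n,*r['location'],0)[:2]}" for r,n in zip(R,('top','scene')))
    if all(r is not None for r in R):
        A=np.zeros((3,3));b=np.zeros(3)
        for r,n in zip(R,('top','scene')):
            o,d=ray(n,*r['location']);M=np.eye(3)-np.outer(d,d);A+=M;b+=M@o
        s+=' tri '+str(np.linalg.solve(A,b))
    print(s)
im=cv2.imread('pics/top0.png')
print(readout.get_obs()['t'])
cv2.imwrite('pics/topz1.png',cv2.resize(im[130:300,215:385],None,fx=3.5,fy=3.5,interpolation=cv2.INTER_CUBIC))
cv2.imwrite('pics/topz2.png',cv2.resize(im[140:290,340:490],None,fx=4,fy=4,interpolation=cv2.INTER_CUBIC))
```

```text
stop_mid 0.92 [260.9 150.2] z0:[0.6837 0.0992] 0.93 [309.4 248.4] z0:[0.6772 0.1019] tri [0.6828 0.0999 0.0045]
jaw_mid 0.52 [265.9 207.1] z0:[0.5465 0.0899] 0.61 [300.3 220.9] z0:[0.5528 0.0959] tri [ 0.5472  0.0934 -0.004 ]
jaw_mid_tab 0.53 [259.8 224. ] z0:[0.5069 0.105 ] 0.52 [295.6 198.3] z0:[0.4338 0.0985] tri [0.5044 0.0953 0.0448]
board_mid 0.72 [287.4 170.3] z0:[0.6332 0.0369] 0.62 [280.5 241.6] z0:[0.6402 0.0313] tri [ 0.6339  0.0344 -0.005 ]
stop_right 0.97 [429.1 175.4] z0:[ 0.6124 -0.2997] 0.86 [153.8 243.9] z0:[ 0.6111 -0.2979] tri [ 0.6122 -0.2985  0.0011]
jaw_right 0.77 [404.9 218.2] z0:[ 0.5121 -0.237 ] 0.82 [178.6 220.2] z0:[ 0.5089 -0.2425] tri [ 0.512  -0.2394  0.0013]
jaw_right_tab 0.68 [401.7 232.9] z0:[ 0.4778 -0.2277] 0.73 [189.4 197.7] z0:[ 0.3918 -0.22  ] tri [ 0.4772 -0.2109  0.0529]
board_right 0.89 [439.6 207.5] z0:[ 0.5353 -0.32  ] 0.65 [149.  227.6] z0:[ 0.5353 -0.3205] tri [ 0.5353 -0.3203 -0.0001]
pusher 0.55 [244.7 250.1] z0:[0.4467 0.1415] 0.66 [308.7 199.3] z0:[0.4441 0.1367] tri [0.4464 0.1388 0.0016]
mat 0.71 [248.4 249.9] z0:[0.4469 0.1328] 0.55 [308.1 198.4] z0:[0.4389 0.1357] tri [0.4471 0.1333 0.0052]
heatsink 0.76 [226.7 158.2] z0:[0.6663 0.1815] 0.83 [341.2 243.5] z0:[0.6667 0.187 ] tri [ 0.6668  0.1842 -0.0002]
spool 0.76 [359.8 170.6] z0:[ 0.6281 -0.1356] 0.63 [214.7 243.8] z0:[ 0.6294 -0.1398] tri [ 0.6283 -0.1379 -0.0012]
board_left none none
1.4
```

View pics/topz1.png

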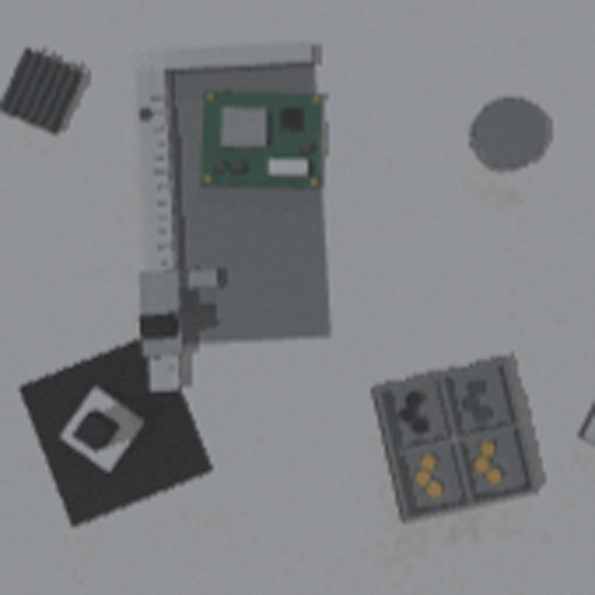

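View pics/topz2.png

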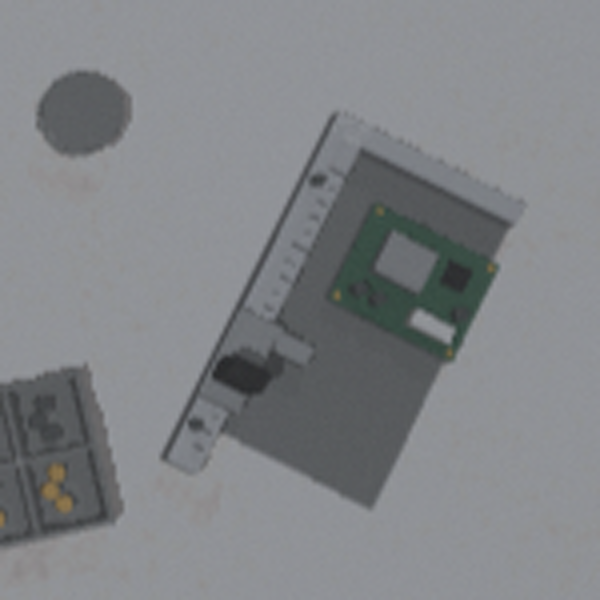

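```bash
cat > fit.py <<'E'
from h import *
from scipy.optimize import minimize
from scipy.ndimage import map_coordinates
IM={}
def load(n,f):
    IM[n]=cv2.GaussianBlur(cv2.cvtColor(cv2.imread(f'pics/{f}.png'),cv2.COLOR_BGR2GRAY).astype(np.float32),(0,0),0.7)
def L2w(pose,p):
    x,y,t=pose; c,s=np.cos(t),np.sin(t); p=np.asarray(p,float)
    return np.stack([x+c*p[:,0]-s*p[:,1],y+s*p[:,0]+c*p[:,1],p[:,2]],-1)
def proj(n,W):
    c,P=cal(n); q=(W-P[:3,3])@P[:3,:3]; return np.stack([c['fx']*q[:,0]/q[:,2]+c['cx'],c['fy']*q[:,1]/q[:,2]+c['cy']],-1)
def samp(img,uv): return map_coordinates(img,[uv[:,1],uv[:,0]],order=1,mode='nearest')
# edge: (a,b,nrm(local xy unit toward bright side),h)
def score(pose,edges,n,img,d=0.004):
    tot=0
    for a,b,nr in edges:
        T=np.linspace(0,1,40)[:,None]; p=np.array(a)*(1-T)+np.array(b)*T
        nv=np.array([nr[0],nr[1],0])
        br=samp(img,proj(n,L2w(pose,p+nv*d))); dk=samp(img,proj(n,L2w(pose,p-nv*d)))
        tot+=np.mean(br-dk)
    return tot
def stopedges():
    z=.016
    return [((-.085,0,z),(-.005,0,z),(0,1)),((0,-.095,z),(0,-.005,z),(1,0))]
def fitpose(p0,fn,rng=(.012,.012,.1)):
    best=None
    for dx in np.linspace(-rng[0],rng[0],7):
        for dy in np.linspace(-rng[1],rng[1],7):
            for dt in np.linspace(-rng[2],rng[2],9):
                p=p0+np.array([dx,dy,dt]); s=fn(p)
                if best is None or s>best[0]: best=(s,p)
    r=minimize(lambda q:-fn(best[1]+q*[.001,.001,.01]),np.zeros(3),method='Nelder-Mead',options=dict(initial_simplex=np.vstack([np.zeros(3),2*np.eye(3)])))
    return best[1]+r.x*[.001,.001,.01],-r.fun
def green(n,f):
    im=cv2.imread(f'pics/{f}.png').astype(np.float32); return cv2.GaussianBlur(im[...,1]-im[...,2],(0,0),0.7)
BH,BW=.032,.040
def boardedges(z=.0115):
    return [((-BH,-BW+.003,z),(-BH,BW-.003,z),(1,0)),((BH,-BW+.003,z),(BH,BW-.003,z),(-1,0)),((-BH+.003,-BW,z),(BH-.003,-BW,z),(0,1)),((-BH+.003,BW,z),(BH-.003,BW,z),(0,-1))]
def rel(stop,b):
    c,s=np.cos(stop[2]),np.sin(stop[2]); d=np.array(b[:2])-stop[:2]
    return np.array([(c*d[0]+s*d[1])*1e3,(-s*d[0]+c*d[1])*1e3,np.degrees(b[2]-stop[2])])
def fitall(ft,fs,p0,edges,kind='gray',rng=(.012,.012,.1),verbose=True):
    if kind=='gray':
        load('top',ft);load('scene',fs); A=dict(IM)
    else: A={'top':green('top',ft),'scene':green('scene',fs)}
    out={}
    for nm,cs in(('top',['top']),('scene',['scene']),('both',['top','scene'])):
        out[nm]=fitpose(np.array(p0,float),lambda p:sum(score(p,edges,c,A[c]) for c in cs),rng)
        if verbose: print(nm,np.round(out[nm][0],4),round(out[nm][1],1))
    return out
E
python3 - <<'E'
from fit import *
d=np.load('pics/top0_d.npy'); C=cloud('top',d)
print('bench z',np.median(C[100:130,180:200,2]),C[100:130,180:200,2].std(),'plate',np.median(C[205:220,285:300,2]),C[205:220,285:300,2].std(), 'board',np.median(C[160:180,278:300,2]))
print('MID stop'); m=fitall('top0','scene0',[.683,.099,.02],stopedges())
print('RIGHT stop'); r=fitall('top0','scene0',[.612,-.299,-.45],stopedges(),rng=(.012,.012,.2))
print('MID b'); bm=fitall('top0','scene0',[.634,.034,.0],boardedges(),'g',rng=(.01,.01,.2))
print('R b'); br=fitall('top0','scene0',[.535,-.32,-.4],boardedges(),'g',rng=(.01,.01,.2))
for k in('top','scene','both'):
    print(k,rel(m[k][0],bm[k][0]),rel(r[k][0],br[k][0]))
E
```

```text
bench z 0.0008129895471845616 0.040206409507559146 plate 0.0013945023799880607 0.0017591145649450903 board 0.013640199398498198
MID stop
top [0.6826 0.0962 0.0336] 95.9Traceback (most recent call last):
  File "<stdin>", line 4, in <module>
  File "fit.py", line 48, in fitall
    out[nm]=fitpose(np.array(p0,float),lambda p:sum(score(p,edges,c,A[c]) for c in cs),rng)
            ~~~~~~~^^^^^^^^^^^^^^^^^^^^^^^^^^^^^^^^^^^^^^^^^^^^^^^^^^^^^^^^^^^^^^^^^^^^^^^^
  File "fit.py", line 30, in fitpose
    p=p0+np.array([dx,dy,dt]); s=fn(p)
                                 ~~^^^
  File "fit.py", line 48, in <lambda>
    out[nm]=fitpose(np.array(p0,float),lambda p:sum(score(p,edges,c,A[c]) for c in cs),rng)
                                                ~~~^^^^^^^^^^^^^^^^^^^^^^^^^^^^^^^^^^^
  File "fit.py", line 48, in <genexpr>
    out[nm]=fitpose(np.array(p0,float),lambda p:sum(score(p,edges,c,A[c]) for c in cs),rng)
                                                    ~~~~~^^^^^^^^^^^^^^^^
  File "fit.py", line 19, in score
    br=samp(img,proj(n,L2w(pose,p+nv*d))); dk=samp(img,proj(n,L2w(pose,p-nv*d)))
                                                       ~~~~^^^^^^^^^^^^^^^^^^^^
  File "fit.py", line 11, in proj
    c,P=cal(n); q=(W-P[:3,3])@P[:3,:3]; return np.stack([c['fx']*q[:,0]/q[:,2]+c['cx'],c['fy']*q[:,1]/q[:,2]+c['cy']],-1)
        ~~~^^^
  File "h.py", line 6, in cal
    c=vision.get_calibration(n); return c,np.array(c['pose'])
ValueError: time passes only in moves, steps and waits
```

```bash
python3 - <<'E'
import re
s=open('h.py').read()
s=s.replace("""    c=vision.get_calibration(n); return c,np.array(c['pose'])""","""    if n not in _C: c=vision.get_calibration(n); _C[n]=(c,np.array(c['pose']))
    return _C[n]""").replace("def shot","_C={}\ndef shot",1)
open('h.py','w').write(s)
E
cat > run1.py <<'E'
from fit import *
np.set_printoptions(precision=4,suppress=True)
print('MID stop'); m=fitall('top0','scene0',[.683,.099,.02],stopedges())
print('RIGHT stop'); r=fitall('top0','scene0',[.612,-.299,-.45],stopedges(),rng=(.012,.012,.2))
print('MID b'); bm=fitall('top0','scene0',[.634,.034,.0],boardedges(),'g',rng=(.01,.01,.2))
print('R b'); br=fitall('top0','scene0',[.535,-.32,-.4],boardedges(),'g',rng=(.01,.01,.2))
for k in('top','scene','both'):
    print(k,rel(m[k][0],bm[k][0]),rel(r[k][0],br[k][0]))
E
time python3 run1.py
```

```text
MID stop
top [0.6826 0.0962 0.0336] 95.9
scene [0.6795 0.0958 0.0202] 70.1
both [0.6817 0.0963 0.033 ] 160.9
RIGHT stop
top [ 0.609  -0.2958 -0.5068] 75.7
scene [ 0.6047 -0.298  -0.5437] 51.5
both [ 0.6078 -0.2957 -0.503 ] 119.7
MID b
top [ 0.6337  0.0322 -0.0254] 55.2
scene [ 0.6356  0.0323 -0.04  ] 64.6
both [ 0.6343  0.0322 -0.0323] 118.3
R b
top [ 0.5278 -0.3236 -0.4976] 52.6
scene [ 0.5306 -0.3232 -0.4798] 51.4
both [ 0.5289 -0.3231 -0.4879] 101.6
top [-51.0131 -62.3295  -3.3801] [-57.4549 -63.7162   0.5264]
scene [-45.1395 -62.5749  -3.452 ] [-50.4318 -59.8417   3.6578]
both [-49.4989 -62.4359  -3.7415] [-55.9128 -62.0657   0.8625]
real	0m13.391s
user	0m12.247s
sys	0m0.198s
```

```bash
cat > ov.py <<'E'
from fit import *
def overlay(n,f,polys,crop,s,out):
    u0,v0,u1,v1=crop; im=cv2.resize(cv2.imread(f'pics/{f}.png')[v0:v1,u0:u1],None,fx=s,fy=s,interpolation=cv2.INTER_CUBIC)
    for pose,pts,col in polys:
        uv=(proj(n,L2w(pose,pts))-[u0,v0]+.5)*s-.5
        cv2.polylines(im,[np.round(uv*8).astype(np.int32)],True,col,1,cv2.LINE_AA,3)
    cv2.imwrite(f'pics/{out}.png',im)
z=.016
STOP=[(-.215,0,z),(0,0,z),(0,-.1,z),(.014,-.1,z),(.014,.02,z),(-.215,.02,z)]
BOARD=[(-.032,-.04,.0115),(.032,-.04,.0115),(.032,.04,.0115),(-.032,.04,.0115)]
E
python3 - <<'E'
from ov import *
overlay('top','top0',[([.6078,-.2957,-.503],STOP,(0,0,255)),([.5289,-.3231,-.4879],BOARD,(255,0,255)),([.609,-.297,-.475],STOP,(0,255,255))],(370,155,480,275),5,'o1')
overlay('scene','scene0',[([.6078,-.2957,-.503],STOP,(0,0,255)),([.5289,-.3231,-.4879],BOARD,(255,0,255)),([.609,-.297,-.475],STOP,(0,255,255))],(115,185,215,255),7,'o2')
overlay('top','top0',[([.6817,.0963,.033],STOP,(0,0,255)),([.6343,.0322,-.0323],BOARD,(255,0,255))],(215,130,325,240),5,'o3')
E
```

```text
(no output)
```

View pics/o1.png

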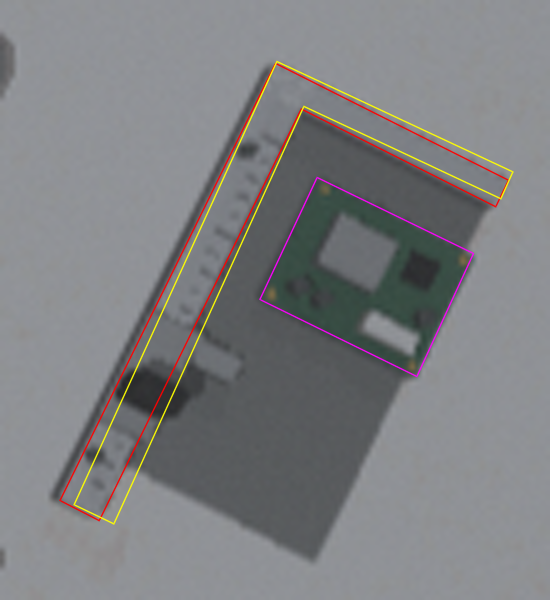

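View pics/o2.png

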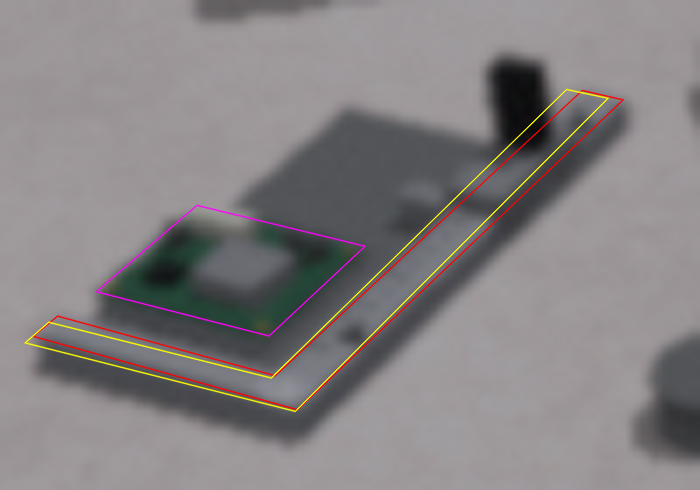

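View pics/o3.png

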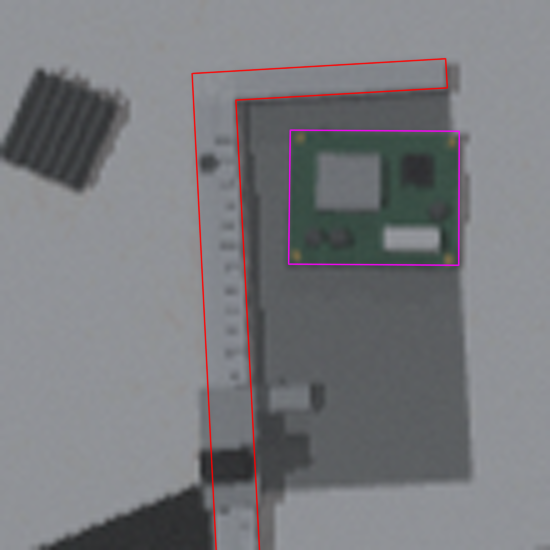

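Overlays: the mid fit sits well; for the right stop, the true yaw lies between the red and yellow outlines (about -0.49). Next I fit the pusher, mat and jaws, and write a move helper.

```bash
cat > mv.py <<'E'
# prints what remains to a target: python3 mv.py x y z yaw(world angle of tool x)
import sys
from h import *
from scipy.spatial.transform import Rotation as R
def pose():
    o=readout.get_obs(); return o, R.from_rotvec(o['orientation']).as_matrix()
def go(x,y,z,yaw,q=True):
    o,M=pose(); th=np.arctan2(M[1,0],M[0,0])
    w=(th-yaw+np.pi)%(2*np.pi)-np.pi
    T=np.array([[np.cos(yaw),np.sin(yaw),0],[np.sin(yaw),-np.cos(yaw),0],[0,0,-1.]])
    d=T.T@(np.array([x,y,z])-o['position'])*100
    print(f"t {o['t']:.2f} pos {np.round(o['position'],4)} yaw {th:.3f} j6 {o['joint_pos'][5]:.2f} gap {o['finger_gap']:.3f} F {np.round(o['ft_force'],1)}")
    print(f"turn wz {w:.3f} first; then shift cm {np.round(d,2)} (tilt {np.degrees(np.arccos(-M[2,2])):.1f}deg)")
if __name__=='__main__': go(*map(float,sys.argv[1:5]))
E
python3 - <<'E'
from ov import *
from scipy.optimize import minimize
np.set_printoptions(precision=4,suppress=True)
def sq(h,z,e=.003,dark=1): 
    return [((-h,-h+e,z),(-h,h-e,z),(dark,0)),((h,-h+e,z),(h,h-e,z),(-dark,0)),((-h+e,-h,z),(h-e,-h,z),(0,dark)),((-h+e,h,z),(h-e,h,z),(0,-dark))]
print('foot'); f=fitall('top0','scene0',[.446,.139,.7],sq(.02,.019),rng=(.012,.012,.78))
print('mat'); m=fitall('top0','scene0',[.446,.133,.25],sq(.05,.003,dark=-1),rng=(.012,.012,.3))
print('post'); p=fitall('top0','scene0',list(f['both'][0]),sq(.009,.073,.001,dark=-1),rng=(.012,.012,.2))
p=f['both'][0]
sqp=lambda h,z:[(-h,-h,z),(h,-h,z),(h,h,z),(-h,h,z)]
for n,c,o in(('top',(210,215,290,295),'o4'),('scene',(275,165,345,225),'o5')):
    overlay(n,n+'0',[(p,sqp(.02,.019),(0,0,255)),(p,sqp(.009,.073),(0,255,0)),(m['both'][0],sqp(.05,.003),(255,0,0))],c,7,o)
E
python3 mv.py .446 .139 .2 0
```

```text
foot
top [0.4422 0.1427 0.9305] 304.3
scene [ 0.4636  0.1407 -0.1059] 138.0
both [0.4425 0.1425 0.9677] 369.9
mat
top [0.442 0.135 0.367] 299.4
scene [0.4427 0.135  0.3677] 197.3
both [0.4422 0.135  0.3673] 496.3
post
top [0.443  0.1392 0.9395] 270.4
scene [0.4492 0.1419 1.0866] 212.2
both [0.4436 0.1402 0.9284] 429.8
t 1.40 pos [ 0.1844 -0.6233  0.2313] yaw 0.288 j6 -0.08 gap 1.001 F [0.3 0.4 1.3]
turn wz 0.288 first; then shift cm [ 26.16 -76.23   3.13] (tilt 0.0deg)
```

```bash
sleep 1
python3 - <<'E'
import cv2
a=cv2.imread('pics/o4.png');b=cv2.imread('pics/o5.png')
b=cv2.resize(b,(245,210)) if 0 else b
import numpy as np
h=max(a.shape[0],b.shape[0]); a=cv2.copyMakeBorder(a,0,h-a.shape[0],0,0,0);b=cv2.copyMakeBorder(b,0,h-b.shape[0],0,0,0)
cv2.imwrite('pics/o45.png',cv2.resize(np.hstack([a,b]),None,fx=.75,fy=.75))
E
```

```text
(no output)
```

View pics/o45.png

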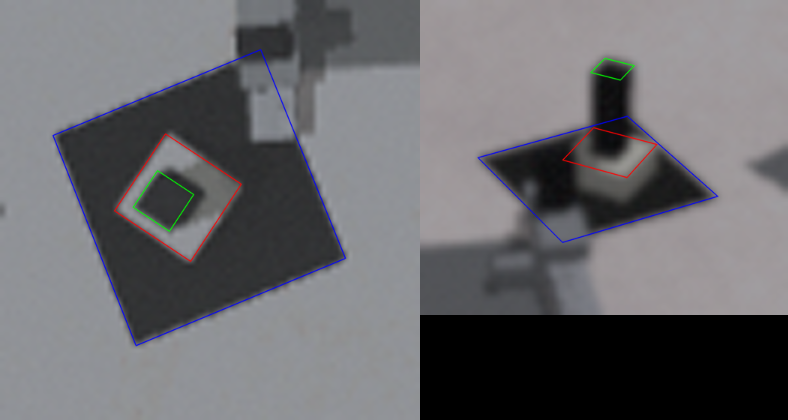

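The top overlay outlines the foot (top 245,253), the post and the mat well. The pusher's yaw is 0.935 mod 90°. I'll use a grasp yaw of 2.505, so the open fingers stay clear of the mid jaw tab.

```bash
python3 -m creep '[[0,0,0,0,0,-0.185,1],[0,0,0,0,0,-0.185,1],[0,0,0,0,0,-0.185,0.6],[0,0,0,0,0,-0.185,0.6],[0,0,0,0,0,-0.185,0.6]]' 90
python3 -m creep '[[0,0,0,0,0,-0.185,0.6],[0,0,0,0,0,-0.185,0.6],[0,0,0,0,0,-0.185,0.6],[0,0,0,0,0,-0.185,0.6],[0,0,0,0,0,-0.185,0.6]]'
python3 -m creep '[[0,0,0,0,0,-0.185,0.6],[0,0,0,0,0,-0.182,0.6],[0,0,0,0,0,0,0.6]]'
python3 mv.py .4427 .141 .16 2.505
```

```text
t: 2.02
position: [0.1845, -0.6233, 0.2313]
orientation: [-2.576, -1.798, 0.0]
ft_force: [-0.1, 0.2, -0.3]
finger_gap: 0.599
t: 2.65
position: [0.1845, -0.6233, 0.2313]
orientation: [1.503, 2.759, -0.0]
ft_force: [0.0, 0.6, 0.5]
finger_gap: 0.602
t: 3.02
position: [0.1845, -0.6233, 0.2313]
orientation: [-0.987, -2.983, -0.0]
ft_force: [0.6, -0.5, -0.4]
finger_gap: 0.597
t 3.02 pos [ 0.1845 -0.6233  0.2313] yaw 2.503 j6 -2.30 gap 0.597 F [ 0.6 -0.5 -0.4]
turn wz -0.002 first; then shift cm [24.67 76.81  7.13] (tilt 0.0deg)
```

```bash
python3 -m creep '[[1.76,5.48,0,0,0,0,0.6],[1.76,5.48,0,0,0,0,0.6],[1.76,5.48,0,0,0,0,0.6],[1.76,5.48,0,0,0,0,0.6],[1.76,5.48,0,0,0,0,0.6]]'
python3 -m creep '[[1.76,5.48,0,0,0,0,0.6],[1.76,5.48,0,0,0,0,0.6],[1.76,5.48,0,0,0,0,0.6],[1.76,5.48,0,0,0,0,0.6],[1.76,5.48,0,0,0,0,0.6]]'
python3 -m creep '[[1.76,5.48,0,0,0,0,0.6],[1.76,5.48,0,0,0,0,0.6],[1.76,5.48,0,0,0,0,0.6],[1.76,5.48,1,0,0,0,0.6],[0,0,3,0,0,0,0.6]]'
python3 -m creep '[[0,0,3,0,0,0,0.6],[0,0,0,0,0,0,0.6]]'
python3 mv.py .4427 .141 .03 2.505
python3 - <<'E'
from h import *
im,_=shot('top','top1'); im2,_=shot('scene','scene1')
cv2.imwrite('pics/t1.png',np.hstack([cv2.resize(im[130:330,180:380],None,fx=2,fy=2,interpolation=2),cv2.resize(im2[100:300,200:400],None,fx=2,fy=2,interpolation=2)]))
E
```

```text
t: 3.65
position: [0.277, -0.349, 0.2315]
orientation: [0.989, 2.981, -0.0]
ft_force: [0.7, -1.2, 0.6]
finger_gap: 0.601
t: 4.28
position: [0.3691, -0.0763, 0.2318]
orientation: [0.989, 2.98, 0.0]
ft_force: [1.0, -0.1, -0.2]
finger_gap: 0.599
t: 4.9
position: [0.4443, 0.1436, 0.193]
orientation: [0.979, 2.981, 0.004]
ft_force: [-0.0, -0.5, -0.6]
finger_gap: 0.6
t: 5.15
position: [0.4406, 0.1399, 0.1587]
orientation: [-0.985, -2.978, 0.004]
ft_force: [0.3, -0.1, -0.1]
finger_gap: 0.599
t 5.15 pos [0.4406 0.1399 0.1587] yaw 2.503 j6 -0.74 gap 0.599 F [ 0.3 -0.1 -0.1]
turn wz -0.002 first; then shift cm [-0.1   0.21 12.87] (tilt 0.3deg)
```

View pics/t1.png

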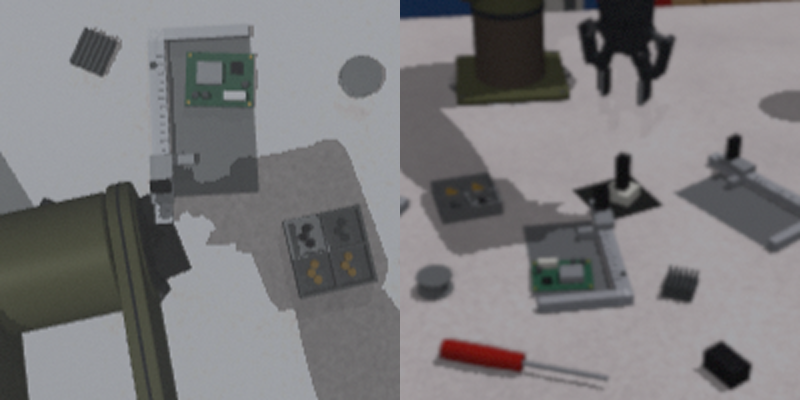

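Run:
```python
from h import *
p=readout.get_obs()['position']
print(w2pix('scene',p), w2pix('scene',[.4427,.141,.073]))
```

```text
(np.float64(311.1950800505118), np.float64(150.03643224818333)) (np.float64(310.686743252093), np.float64(177.7316034329736))
```

The gripper tips (scene 310,148) and the post top (311,177) match the projections, so I descend.

```bash
python3 -m creep '[[-0.1,0.2,3,0,0,0,0.6],[0,0,3,0,0,0,0.6],[0,0,2.5,0,0,0,0.6],[0,0,2,0,0,0,0.6],[0,0,1.5,0,0,0,0.6]]'
python3 -m creep '[[0,0,0.9,0,0,0,0.6],[0,0,0,0,0,0,0.6],[0,0,0,0,0,0,0]]'
python3 -m creep '[[0,0,0,0,0,0,0],[0,0,0,0,0,0,0],[0,0,0,0,0,0,0]]'
python3 mv.py .4427 .141 .03 2.505
```

```text
t: 5.88
position: [0.4459, 0.1411, 0.0423]
orientation: [0.985, 2.981, 0.002]
ft_force: [1.1, 0.3, 1.6]
finger_gap: 0.6
t: 6.25
position: [0.4453, 0.1412, 0.0332]
orientation: [0.983, 2.982, 0.001]
ft_force: [0.7, 0.8, 0.3]
finger_gap: 0.401
t: 6.62
position: [0.4454, 0.1413, 0.0332]
orientation: [0.983, 2.982, 0.001]
ft_force: [0.3, -0.8, 4.5]
finger_gap: 0.195
t 6.62 pos [0.4454 0.1413 0.0332] yaw 2.505 j6 -0.74 gap 0.195 F [ 0.3 -0.8  4.5]
turn wz -0.000 first; then shift cm [ 0.2  -0.18  0.32] (tilt 0.1deg)
```

```bash
cat > st.py <<'E'
# python3 st.py mid|right xmm ymm z [yawoff] : remaining move to point in stop frame, tool x = stop y, tool y = stop x
import sys
from mv import *
S={'mid':np.array([.682,.0962,.033]),'right':np.array([.6082,-.2958,-.493])}
def inst(s,off=np.pi/2):
    p=readout.get_obs()['position']; x,y,t=S[s]; c,sn=np.cos(t),np.sin(t); d=p[:2]-[x,y]
    return 1e3*np.array([c*d[0]+sn*d[1],-sn*d[0]+c*d[1]])
if __name__=='__main__':
    s=sys.argv[1]; x,y,t=S[s]; a,b=float(sys.argv[2])/1e3,float(sys.argv[3])/1e3
    off=float(sys.argv[5]) if len(sys.argv)>5 else np.pi/2
    c,sn=np.cos(t),np.sin(t)
    print('TCP in stop mm',np.round(inst(s),1)); go(x+c*a-sn*b,y+sn*a+c*b,float(sys.argv[4]),t+off)
E
python3 -m creep '[[0,0,-1,0,0,0,0],[0,0,-2,0,0,0,0],[0,0,-3,0,0,0,0],[0,0,-3,0,0,0,0],[0,0,0,0,0,0,0]]'
python3 st.py mid -127 -62 0.12
```

```text
t: 7.25
position: [0.4462, 0.1414, 0.1248]
orientation: [0.982, 2.979, 0.004]
ft_force: [-0.0, 0.1, -1.3]
finger_gap: 0.2
TCP in stop mm [-234.2   53. ]
t 7.25 pos [0.4462 0.1414 0.1248] yaw 2.505 j6 -0.74 gap 0.200 F [-0.   0.1 -1.3]
turn wz 0.901 first; then shift cm [-11.5   10.72   0.48] (tilt 0.3deg)
```

```bash
python3 -m creep '[[0,0,0,0,0,0.18,0],[0,0,0,0,0,0.18,0],[0,0,0,0,0,0.18,0],[0,0,0,0,0,0.18,0],[0,0,0,0,0,0.18,0]]'
python3 -m creep '[[-3.8,3.6,0,0,0,0,0],[-3.8,3.6,0,0,0,0,0],[-3.9,3.5,0,0,0,0,0],[0,0,0,0,0,0,0]]'
python3 st.py mid -127 -62 0.033
python3 - <<'E'
from h import *
im,_=shot('top','top2'); im2,_=shot('scene','scene2')
cv2.imwrite('pics/t2.png',np.hstack([cv2.resize(im[130:330,180:380],None,fx=2,fy=2,interpolation=2),cv2.resize(im2[100:300,200:400],None,fx=2,fy=2,interpolation=2)]))
E
```

```text
t: 7.88
position: [0.4431, 0.1408, 0.12]
orientation: [-2.189, -2.251, 0.005]
ft_force: [0.1, 0.1, -1.1]
finger_gap: 0.2
t: 8.38
position: [0.5561, 0.0275, 0.1203]
orientation: [-2.186, -2.254, 0.003]
ft_force: [-0.4, 0.1, -1.5]
finger_gap: 0.196
TCP in stop mm [-128.1  -64.5]
t 8.38 pos [0.5561 0.0275 0.1203] yaw 1.601 j6 -0.08 gap 0.196 F [-0.4  0.1 -1.5]
turn wz -0.003 first; then shift cm [0.25 0.11 8.73] (tilt 0.1deg)
```

View pics/t2.png

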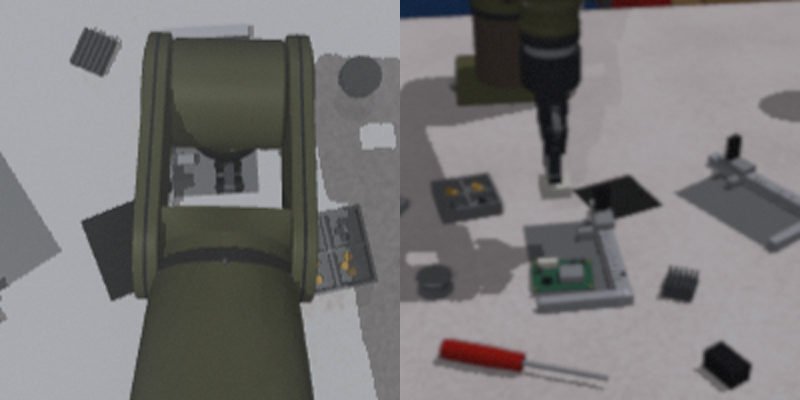

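The pusher is held (scene 277,193) and the board has not moved. Descend behind the board, then push along +x.

```bash
python3 -m creep '[[0.2,0,3,0,0,0,0],[0,0,3,0,0,0,0],[0,0,1.8,0,0,0,0],[0,0,0.9,0,0,0,0],[0,0,0,0,0,0,0]]' 100
python3 -m creep '[[0,0.7,0,0,0,0,0],[0,0.7,0,0,0,0,0],[0,0.5,0,0,0,0,0],[0,0.3,0,0,0,0,0],[0,0,0,0,0,0,0]]'
python3 st.py mid -86 -62 0.033
python3 -m creep '[[0,0.3,0,0,0,0,0],[0,0.3,0,0,0,0,0],[0,0.3,0,0,0,0,0],[0,0.3,0,0,0,0,0],[0,0,0,0,0,0,0]]'
python3 st.py mid -86 -62 0.033
```

```text
t: 9.1
position: [0.555, 0.0321, 0.0351]
orientation: [-2.182, -2.259, 0.001]
ft_force: [-0.1, 0.4, -2.3]
finger_gap: 0.194
t: 9.72
position: [0.5775, 0.0325, 0.0353]
orientation: [-2.183, -2.259, 0.0]
ft_force: [-0.0, -0.7, -1.2]
finger_gap: 0.199
TCP in stop mm [-106.5  -60.2]
t 9.72 pos [0.5775 0.0325 0.0353] yaw 1.605 j6 -0.07 gap 0.199 F [-0.  -0.7 -1.2]
turn wz 0.001 first; then shift cm [-0.18  2.05  0.23] (tilt 0.0deg)
t: 10.35
position: [0.5897, 0.033, 0.0354]
orientation: [2.183, 2.259, 0.001]
ft_force: [0.2, -0.1, -2.1]
finger_gap: 0.201
TCP in stop mm [-94.3 -60.1]
t 10.35 pos [0.5897 0.033  0.0354] yaw 1.605 j6 -0.07 gap 0.201 F [ 0.2 -0.1 -2.1]
turn wz 0.001 first; then shift cm [-0.19  0.83  0.24] (tilt 0.0deg)
```

```bash
python3 -m creep '[[0,0,0.2,0,0,0,0],[0,0.2,0,0,0,0,0],[0,0.2,0,0,0,0,0],[0,0.2,0,0,0,0,0],[0,0,0,0,0,0,0]]'
python3 st.py mid -86 -62 0.033
python3 -m creep '[[0,0.1,0,0,0,0,0],[0,0.1,0,0,0,0,0],[0,0,0,0,0,0,0]]'
python3 -m creep '[[0,0.1,0,0,0,0,0],[0,0.1,0,0,0,0,0],[0,0,0,0,0,0,0]]'
python3 st.py mid -86 -62 0.033
```

```text
t: 10.98
position: [0.5956, 0.0332, 0.0334]
orientation: [2.183, 2.259, 0.001]
ft_force: [0.1, 0.3, -2.1]
finger_gap: 0.196
TCP in stop mm [-88.4 -60.1]
t 10.97 pos [0.5956 0.0332 0.0334] yaw 1.605 j6 -0.07 gap 0.196 F [ 0.1  0.3 -2.1]
turn wz 0.001 first; then shift cm [-0.19  0.24  0.04] (tilt 0.0deg)
t: 11.35
position: [0.5975, 0.0332, 0.0334]
orientation: [2.183, 2.259, 0.0]
ft_force: [-0.1, 0.2, -2.1]
finger_gap: 0.194
t: 11.72
position: [0.5994, 0.0333, 0.0333]
orientation: [2.183, 2.259, 0.0]
ft_force: [-1.4, 0.4, -1.3]
finger_gap: 0.202
TCP in stop mm [-84.6 -60.1]
t 11.72 pos [0.5994 0.0333 0.0333] yaw 1.605 j6 -0.07 gap 0.202 F [-1.4  0.4 -1.3]
turn wz 0.001 first; then shift cm [-0.19 -0.14  0.03] (tilt 0.0deg)
```

```bash
for i in 1; do python3 -m creep '[[0,0.1,0,0,0,0,0],[0,0.1,0,0,0,0,0],[0,0,0,0,0,0,0]]'
python3 -m creep '[[0,0.1,0,0,0,0,0],[0,0.1,0,0,0,0,0],[0,0,0,0,0,0,0]]'; done
python3 st.py mid -86 -62 0.033
python3 - <<'E'
from h import *
im,_=shot('top','top3'); im2,_=shot('scene','scene3')
cv2.imwrite('pics/t3.png',np.hstack([cv2.resize(im[130:230,240:340],None,fx=4,fy=4,interpolation=2),cv2.resize(im2[160:260,240:340],None,fx=4,fy=4,interpolation=2)]))
E
```

```text
t: 12.1
position: [0.5998, 0.0335, 0.0327]
orientation: [-2.181, -2.257, 0.004]
ft_force: [-5.3, -0.2, 1.3]
finger_gap: 0.196
t: 12.48
position: [0.6, 0.0336, 0.0318]
orientation: [-2.179, -2.254, 0.009]
ft_force: [-9.1, -0.2, 1.8]
finger_gap: 0.2
TCP in stop mm [-84.  -59.9]
t 12.47 pos [0.6    0.0336 0.0318] yaw 1.605 j6 -0.07 gap 0.200 F [-9.1 -0.2  1.8]
turn wz 0.001 first; then shift cm [-0.21 -0.2  -0.12] (tilt 0.5deg)
```

View pics/t3.png

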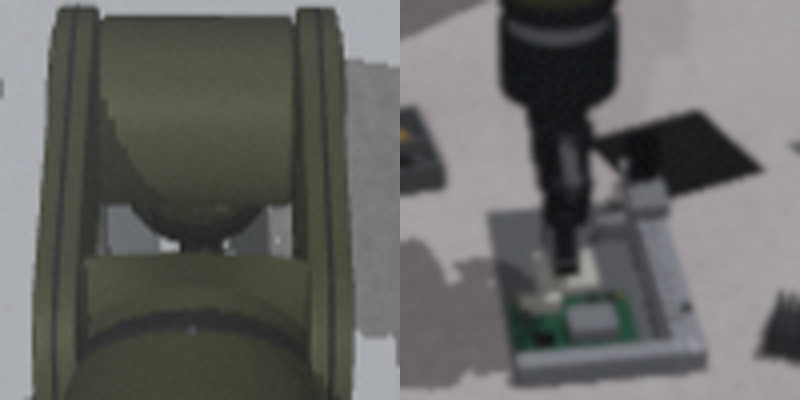

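Scene view: the mid board's front edge lies along the end stop (scene ~265,248), at 9 N of contact. Now I go round to its right side.

```bash
python3 -m creep '[[0,-1.5,0,0,0,0,0],[0,-1.5,-0.3,0,0,0,0],[-4,0,0,0,0,0,0],[-4,0,0,0,0,0,0],[0,0,0,0,0,0,0]]'
python3 st.py mid -34 -137 0.033
python3 -m creep '[[0,4,0,0,0,0,0],[0,4,0,0,0,0,0],[0,0,0,0,0,0,0]]'
python3 st.py mid -34 -137 0.033
```

```text
t: 13.2
position: [0.5763, -0.0497, 0.0373]
orientation: [2.185, 2.254, 0.002]
ft_force: [-0.0, 0.6, -1.3]
finger_gap: 0.196
TCP in stop mm [-110.4 -142.3]
t 13.20 pos [ 0.5763 -0.0497  0.0373] yaw 1.602 j6 -0.21 gap 0.196 F [-0.   0.6 -1.3]
turn wz -0.002 first; then shift cm [0.53 7.64 0.43] (tilt 0.2deg)
t: 13.58
position: [0.6584, -0.0442, 0.0373]
orientation: [2.181, 2.258, 0.003]
ft_force: [-0.6, 0.7, -1.7]
finger_gap: 0.195
TCP in stop mm [ -28.3 -139.5]
t 13.57 pos [ 0.6584 -0.0442  0.0373] yaw 1.606 j6 -0.18 gap 0.195 F [-0.6  0.7 -1.7]
turn wz 0.002 first; then shift cm [ 0.25 -0.57  0.43] (tilt 0.2deg)
```

```bash
python3 -m creep '[[0.5,-0.5,0.4,0,0,0,0],[0.7,0,0,0,0,0,0],[0.5,0,0,0,0,0,0],[0.4,0,0,0,0,0,0],[0.4,0,0,0,0,0,0]]'
python3 -m creep '[[0.3,0,0,0,0,0,0],[0.3,0,0,0,0,0,0],[0.3,0,0,0,0,0,0],[0.2,0,0,0,0,0,0],[0,0,0,0,0,0,0]]'
python3 st.py mid -34 -100 0.033
```

```text
t: 14.2
position: [0.6499, -0.02, 0.0324]
orientation: [2.183, 2.259, -0.001]
ft_force: [-1.1, -1.0, -1.7]
finger_gap: 0.197
t: 14.82
position: [0.6499, -0.0087, 0.0323]
orientation: [-2.183, -2.259, -0.001]
ft_force: [-0.5, -0.7, -0.5]
finger_gap: 0.196
TCP in stop mm [ -35.6 -103.8]
t 14.82 pos [ 0.6499 -0.0087  0.0323] yaw 1.605 j6 -0.13 gap 0.196 F [-0.5 -0.7 -0.5]
turn wz 0.001 first; then shift cm [ 0.38  0.16 -0.07] (tilt 0.0deg)
```

```bash
python3 -m creep '[[0.15,0,0,0,0,0,0],[0.15,0,0,0,0,0,0],[0,0,0,0,0,0,0]]'
python3 -m creep '[[0.1,0,0,0,0,0,0],[0.1,0,0,0,0,0,0],[0,0,0,0,0,0,0]]'
python3 -m creep '[[0.1,0,0,0,0,0,0],[0.1,0,0,0,0,0,0],[0,0,0,0,0,0,0]]'
python3 st.py mid -34 -100 0.033
```

```text
t: 15.2
position: [0.6497, -0.0073, 0.0325]
orientation: [2.182, 2.258, -0.003]
ft_force: [-0.3, -5.7, -1.2]
finger_gap: 0.195
t: 15.58
position: [0.6496, -0.007, 0.0326]
orientation: [2.18, 2.257, -0.006]
ft_force: [-2.3, -10.5, -0.6]
finger_gap: 0.196
t: 15.95
position: [0.6496, -0.0067, 0.0327]
orientation: [2.178, 2.256, -0.01]
ft_force: [-1.4, -15.9, 0.3]
finger_gap: 0.191
TCP in stop mm [ -35.8 -101.8]
t 15.95 pos [ 0.6496 -0.0067  0.0327] yaw 1.606 j6 -0.12 gap 0.191 F [ -1.4 -15.9   0.3]
turn wz 0.002 first; then shift cm [ 0.18  0.18 -0.03] (tilt 0.5deg)
```

Hard contact against the beam at 16 N. Back off and push again along x.

```bash
python3 -m creep '[[-1.5,0,0,0,0,0,0],[-2,0,0,0,0,0,0],[0,-4,0,0,0,0,0],[0,-4,0,0,0,0,0],[0,0,0,0,0,0,0]]'
python3 st.py mid -112 -55 0.033
python3 -m creep '[[4,0,0,0,0,0,0],[4,0,0,0,0,0,0],[0,0,0,0,0,0,0]]'
python3 st.py mid -84 -55 0.033
```

```text
t: 16.58
position: [0.5682, -0.0399, 0.0316]
orientation: [-2.183, -2.256, 0.001]
ft_force: [0.4, 0.4, -1.0]
finger_gap: 0.195
TCP in stop mm [-118.2 -132.3]
t 16.57 pos [ 0.5682 -0.0399  0.0316] yaw 1.604 j6 -0.20 gap 0.195 F [ 0.4  0.4 -1. ]
turn wz 0.000 first; then shift cm [ 7.73  0.62 -0.14] (tilt 0.1deg)
t: 16.95
position: [0.569, 0.0422, 0.0327]
orientation: [2.18, 2.262, 0.002]
ft_force: [-0.4, 0.2, -1.4]
finger_gap: 0.198
TCP in stop mm [-114.8  -50.3]
t 16.95 pos [0.569  0.0422 0.0327] yaw 1.608 j6 -0.06 gap 0.198 F [-0.4  0.2 -1.4]
turn wz 0.004 first; then shift cm [-0.47  3.08 -0.03] (tilt 0.1deg)
```

```bash
python3 -m creep '[[-0.4,0.7,0,0,0,0,0],[0,0.7,0,0,0,0,0],[0,0.6,0,0,0,0,0],[0,0.4,0,0,0,0,0],[0,0.3,0,0,0,0,0]]'
python3 -m creep '[[0,0.2,0,0,0,0,0],[0,0.15,0,0,0,0,0],[0,0,0,0,0,0,0]]'
python3 -m creep '[[0,0.15,0,0,0,0,0],[0,0.15,0,0,0,0,0],[0,0,0,0,0,0,0]]'
python3 st.py mid -84 -55 0.033
```

```text
t: 17.58
position: [0.5954, 0.0369, 0.0322]
orientation: [-2.184, -2.258, 0.0]
ft_force: [0.7, -0.1, -1.2]
finger_gap: 0.195
t: 17.95
position: [0.5987, 0.0374, 0.0324]
orientation: [-2.183, -2.259, -0.0]
ft_force: [-0.4, 0.8, -1.9]
finger_gap: 0.197
t: 18.32
position: [0.5996, 0.0374, 0.0315]
orientation: [-2.181, -2.256, 0.006]
ft_force: [-5.6, -0.9, 1.1]
finger_gap: 0.196
TCP in stop mm [-84.3 -56. ]
t 18.32 pos [0.5996 0.0374 0.0315] yaw 1.605 j6 -0.06 gap 0.196 F [-5.6 -0.9  1.1]
turn wz 0.001 first; then shift cm [ 0.1   0.03 -0.15] (tilt 0.3deg)
```

```bash
python3 -m creep '[[0,0.15,0,0,0,0,0],[0,0,0,0,0,0,0],[0,-1.5,0,0,0,0,0],[0,-1.5,-2,0,0,0,0],[0,0,-3,0,0,0,0]]'
python3 -m creep '[[0,0,-4,0,0,0.176,0],[0,0,0,0,0,0.176,0],[0,0,0,0,0,0.176,0],[0,0,0,0,0,0,0]]'
python3 st.py right -128 -62 0.12
```

```text
t: 18.95
position: [0.5709, 0.0365, 0.0813]
orientation: [-2.182, -2.258, 0.003]
ft_force: [0.7, -0.5, -0.6]
finger_gap: 0.199
t: 19.45
position: [0.5731, 0.0364, 0.1226]
orientation: [2.695, 1.613, 0.002]
ft_force: [-0.1, 0.8, -1.1]
finger_gap: 0.195
TCP in stop mm [-188.2  276.1]
t 19.45 pos [0.5731 0.0364 0.1226] yaw 1.079 j6 0.46 gap 0.195 F [-0.1  0.8 -1.1]
turn wz 0.001 first; then shift cm [-33.81   6.02   0.26] (tilt 0.1deg)
```

```bash
python3 -m creep '[[-5.6,1,0,0,0,0,0],[-5.6,1,0,0,0,0,0],[-5.6,1,0,0,0,0,0],[-5.6,1,0,0,0,0,0],[-5.6,1,0,0,0,0,0]]'
python3 -m creep '[[-5.6,1,0,0,0,0,0],[0,0,0,0,0,0,0],[0,0,0,0,0,0,0]]'
python3 st.py right -128 -62 0.033
cat > chk.py <<'E'
import sys
from ov import *
from st import S
np.set_printoptions(precision=4,suppress=True)
def check(tag,boards=('mid','right'),cams=('top','scene')):
    for c in cams: shot(c,f'{c}{tag}')
    A={c:green(c,f'{c}{tag}') for c in cams}
    for b in boards:
        s=S[b]; 
        for p0 in ((-.045,-.05),):
            p0=L2w(s,[(p0[0],p0[1],0)])[0]; p0=np.array([p0[0],p0[1],s[2]])
            for c in cams:
                p,v=fitpose(p0,lambda q:score(q,boardedges(),c,A[c]),(.022,.022,.15)); print(b,c,rel(s,p),round(v,1))
if __name__=='__main__': check(sys.argv[1])
E
python3 chk.py 4
python3 - <<'E'
import cv2,numpy as np
im=cv2.imread('pics/top4.png');im2=cv2.imread('pics/scene4.png')
cv2.imwrite('pics/t4.png',np.hstack([cv2.resize(im[130:230,240:340],None,fx=4,fy=4,interpolation=2),cv2.resize(im2[160:260,100:330],None,fx=1.7,fy=4,interpolation=2)]))
E
```

```text
t: 20.08
position: [0.4836, -0.2354, 0.1224]
orientation: [2.693, 1.615, 0.001]
ft_force: [0.3, -0.1, -1.8]
finger_gap: 0.199
t: 20.45
position: [0.4665, -0.2876, 0.1221]
orientation: [-2.696, -1.612, -0.001]
ft_force: [0.1, 0.3, -1.8]
finger_gap: 0.198
TCP in stop mm [-128.7  -59.8]
t 20.45 pos [ 0.4665 -0.2876  0.1221] yaw 1.078 j6 -0.16 gap 0.198 F [ 0.1  0.3 -1.8]
turn wz 0.000 first; then shift cm [-0.22  0.07  8.91] (tilt 0.0deg)
mid top [-33.0702 -40.3846   2.6628] 52.1
mid scene [-36.5554 -40.5112   0.0239] 50.7
right top [-57.2945 -60.8225   0.4124] 49.0
right scene [-55.2866 -60.6135   0.8741] 51.3
```

View pics/t4.png

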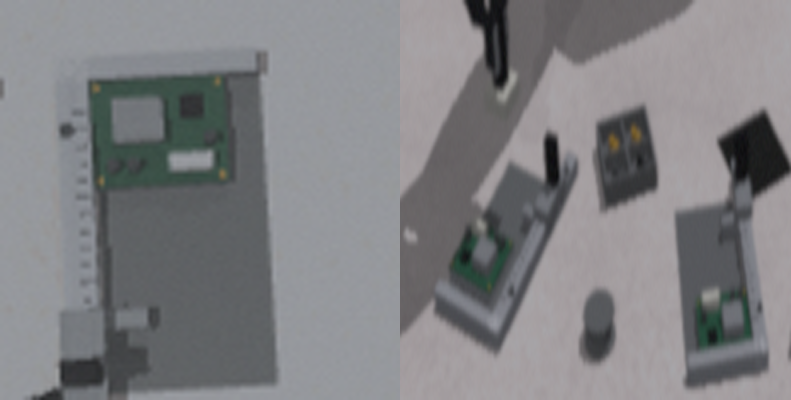

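View pics/top4.png

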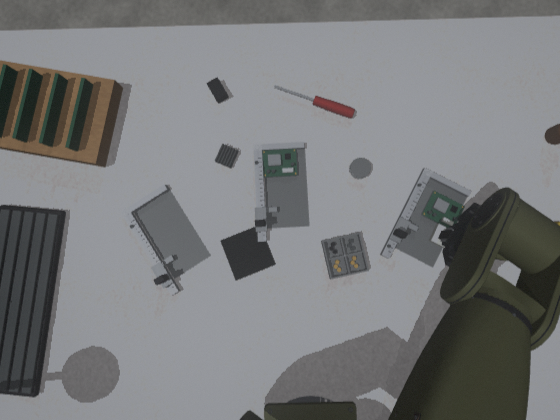

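The mid board now sits in its corner (top 280,163). I zoom in to check that it is flush.

Run:
```python
from ov import *
p=L2w(np.array([.682,.0962,.033]),[(-.032,-.04,0)])[0]; p[2]=.033
im=cv2.imread('pics/top4.png')
a=cv2.resize(im[138:188,250:310],None,fx=9,fy=9,interpolation=cv2.INTER_CUBIC)
overlay('top','top4',[(np.array([.682,.0962,.033]),STOP,(0,0,255)),(p,BOARD,(255,0,255))],(250,138,310,188),9,'b')
b=cv2.imread('pics/b.png'); cv2.imwrite('pics/o6.png',cv2.convertScaleAbs(cv2.resize(np.vstack([a,b]),None,fx=.65,fy=.65),alpha=1.5))
print(a.shape)
```

```text
(450, 540, 3)
```

View pics/o6.png

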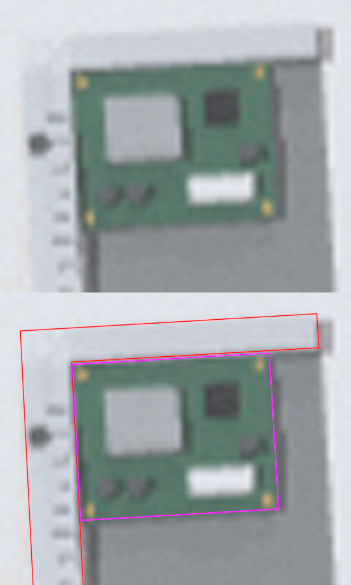

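The mid board matches the seated outline to about half a pixel. On to the right board.

```bash
python3 -m creep '[[-0.2,0,3,0,0,0,0],[0,0,3,0,0,0,0],[0,0,1.9,0,0,0,0],[0,0,1,0,0,0,0],[0,0,0,0,0,0,0]]'
python3 st.py right -108 -62 0.033
python3 -m creep '[[0,0.7,0,0,0,0,0],[0,0.5,0,0,0,0,0],[0,0.4,0,0,0,0,0],[0,0.3,0,0,0,0,0],[0,0.3,0,0,0,0,0]]'
python3 -m creep '[[0,0.3,0,0,0,0,0],[0,0.3,0,0,0,0,0],[0,0.3,0,0,0,0,0],[0,0.3,0,0,0,0,0],[0,0,0,0,0,0,0]]'
python3 st.py right -84 -62 0.033
```

```text
t: 21.18
position: [0.4658, -0.2892, 0.033]
orientation: [-2.696, -1.611, 0.0]
ft_force: [0.1, 0.0, -1.0]
finger_gap: 0.198
TCP in stop mm [-128.6  -61.6]
t 21.18 pos [ 0.4658 -0.2892  0.033 ] yaw 1.078 j6 -0.16 gap 0.198 F [ 0.1  0.  -1. ]
turn wz -0.000 first; then shift cm [-0.04  2.06  0.  ] (tilt 0.0deg)
t: 21.8
position: [0.4851, -0.3001, 0.0333]
orientation: [-2.697, -1.61, 0.0]
ft_force: [-0.6, 0.7, -1.0]
finger_gap: 0.194
t: 22.42
position: [0.4961, -0.306, 0.0334]
orientation: [2.697, 1.611, 0.0]
ft_force: [-0.2, 0.6, -1.3]
finger_gap: 0.199
TCP in stop mm [-94. -62.]
t 22.43 pos [ 0.4961 -0.306   0.0334] yaw 1.077 j6 -0.15 gap 0.199 F [-0.2  0.6 -1.3]
turn wz -0.001 first; then shift cm [0.   1.   0.04] (tilt 0.0deg)
```

```bash
python3 -m creep '[[0,0.25,0,0,0,0,0],[0,0.25,0,0,0,0,0],[0,0.2,0,0,0,0,0],[0,0,0,0,0,0,0]]'
python3 -m creep '[[0,0.15,0,0,0,0,0],[0,0.15,0,0,0,0,0],[0,0,0,0,0,0,0]]'
python3 -m creep '[[0,0.1,0,0,0,0,0],[0,0.1,0,0,0,0,0],[0,0,0,0,0,0,0]]'
python3 st.py right -84 -62 0.033
```

```text
t: 22.92
position: [0.5021, -0.3092, 0.0334]
orientation: [2.697, 1.611, 0.0]
ft_force: [-0.2, 0.8, -2.3]
finger_gap: 0.197
t: 23.3
position: [0.5037, -0.3099, 0.0329]
orientation: [-2.695, -1.61, 0.002]
ft_force: [-4.3, 3.0, 0.6]
finger_gap: 0.196
t: 23.68
position: [0.5042, -0.3099, 0.0323]
orientation: [-2.692, -1.608, 0.004]
ft_force: [-6.9, 4.3, 2.7]
finger_gap: 0.197
TCP in stop mm [-84.9 -61.6]
t 23.68 pos [ 0.5042 -0.3099  0.0323] yaw 1.077 j6 -0.15 gap 0.197 F [-6.9  4.3  2.7]
turn wz -0.001 first; then shift cm [-0.04  0.09 -0.07] (tilt 0.4deg)
```

```bash
python3 -m creep '[[0,0.1,0,0,0,0,0],[0,-1.5,0,0,0,0,0],[0,-1.5,-0.2,0,0,0,0],[-4,0,0,0,0,0,0],[-4,0,0,0,0,0,0]]'
python3 -m creep '[[0,3.7,0,0,0,0,0],[0,3.7,0,0,0,0,0],[0,0,0,0,0,0,0]]'
python3 st.py right -34 -125 0.033
```

```text
t: 24.3
position: [0.4424, -0.3686, 0.0361]
orientation: [2.694, 1.611, 0.001]
ft_force: [-0.0, -0.6, -1.5]
finger_gap: 0.194
t: 24.68
position: [0.5096, -0.4047, 0.0365]
orientation: [2.694, 1.609, 0.002]
ft_force: [0.0, 0.5, -1.0]
finger_gap: 0.195
TCP in stop mm [ -35.3 -142.6]
t 24.68 pos [ 0.5096 -0.4047  0.0365] yaw 1.077 j6 -0.26 gap 0.195 F [ 0.   0.5 -1. ]
turn wz -0.001 first; then shift cm [1.76 0.13 0.35] (tilt 0.2deg)
```

```bash
python3 -m creep '[[0.7,0.1,0.3,0,0,0,0],[0.7,0,0,0,0,0,0],[0.5,0,0,0,0,0,0],[0.4,0,0,0,0,0,0],[0.4,0,0,0,0,0,0]]'
python3 -m creep '[[0.3,0,0,0,0,0,0],[0.3,0,0,0,0,0,0],[0.3,0,0,0,0,0,0],[0.2,0,0,0,0,0,0],[0,0,0,0,0,0,0]]'
python3 st.py right -34 -102 0.033
```

```text
t: 25.3
position: [0.5216, -0.3797, 0.0324]
orientation: [2.697, 1.611, -0.0]
ft_force: [-1.0, -0.7, -1.4]
finger_gap: 0.199
t: 25.92
position: [0.527, -0.37, 0.0324]
orientation: [-2.697, -1.611, -0.001]
ft_force: [-0.4, -0.1, -0.8]
finger_gap: 0.192
TCP in stop mm [ -36.4 -103.8]
t 25.93 pos [ 0.527  -0.37    0.0324] yaw 1.077 j6 -0.20 gap 0.192 F [-0.4 -0.1 -0.8]
turn wz -0.001 first; then shift cm [ 0.18  0.24 -0.06] (tilt 0.0deg)
```

```bash
python3 -m creep '[[0.15,0,0,0,0,0,0],[0.15,0,0,0,0,0,0],[0,0,0,0,0,0,0]]'
python3 -m creep '[[0.1,0,0,0,0,0,0],[0.1,0,0,0,0,0,0],[0,0,0,0,0,0,0]]'
python3 -m creep '[[0.1,0,0,0,0,0,0],[0.1,0,0,0,0,0,0],[0,0,0,0,0,0,0]]'
python3 st.py right -34 -102 0.033
```

```text
t: 26.3
position: [0.5275, -0.3687, 0.0324]
orientation: [2.696, 1.611, -0.004]
ft_force: [-3.5, -3.7, -1.9]
finger_gap: 0.199
t: 26.68
position: [0.5275, -0.3684, 0.0326]
orientation: [2.695, 1.61, -0.008]
ft_force: [-6.6, -8.1, -0.5]
finger_gap: 0.195
t: 27.05
position: [0.5275, -0.368, 0.0327]
orientation: [2.694, 1.61, -0.012]
ft_force: [-9.1, -12.0, 0.2]
finger_gap: 0.2
TCP in stop mm [ -36.9 -101.8]
t 27.05 pos [ 0.5275 -0.368   0.0327] yaw 1.078 j6 -0.19 gap 0.200 F [ -9.1 -12.    0.2]
turn wz -0.000 first; then shift cm [-0.02  0.29 -0.03] (tilt 0.5deg)
```

```bash
python3 -m creep '[[-1.5,0,0,0,0,0,0],[-2,0,0,0,0,0,0],[0,-4,0,0,0,0,0],[0,-4,0,0,0,0,0],[0,0,0,0,0,0,0]]'
python3 -m creep '[[3.8,0,0,0,0,0,0],[3.8,0,0,0,0,0,0],[0,0,0,0,0,0,0]]'
python3 st.py right -84 -55 0.033
```

```text
t: 27.68
position: [0.4407, -0.3558, 0.0316]
orientation: [-2.696, -1.608, 0.001]
ft_force: [0.7, -0.5, -1.1]
finger_gap: 0.198
t: 28.05
position: [0.4806, -0.2889, 0.0325]
orientation: [2.694, 1.615, 0.001]
ft_force: [-0.4, -0.6, -2.0]
finger_gap: 0.197
TCP in stop mm [-115.7  -54.4]
t 28.05 pos [ 0.4806 -0.2889  0.0325] yaw 1.080 j6 -0.15 gap 0.197 F [-0.4 -0.6 -2. ]
turn wz 0.002 first; then shift cm [-0.06  3.17 -0.05] (tilt 0.1deg)
```

```bash
python3 -m creep '[[0,0.7,0,0,0,0,0],[0,0.7,0,0,0,0,0],[0,0.6,0,0,0,0,0],[0,0.4,0,0,0,0,0],[0,0.3,0,0,0,0,0]]'
python3 -m creep '[[0,0.2,0,0,0,0,0],[0,0.15,0,0,0,0,0],[0,0,0,0,0,0,0]]'
python3 -m creep '[[0,0.15,0,0,0,0,0],[0,0.15,0,0,0,0,0],[0,0,0,0,0,0,0]]'
python3 st.py right -84 -55 0.033
```

```text
t: 28.68
position: [0.503, -0.3032, 0.0322]
orientation: [-2.697, -1.61, 0.0]
ft_force: [-0.4, 0.1, -0.5]
finger_gap: 0.198
t: 29.05
position: [0.506, -0.3044, 0.0323]
orientation: [-2.697, -1.611, 0.0]
ft_force: [0.2, -0.1, -1.3]
finger_gap: 0.195
t: 29.42
position: [0.5069, -0.3048, 0.0314]
orientation: [-2.693, -1.608, 0.004]
ft_force: [-4.8, 2.2, 0.3]
finger_gap: 0.197
TCP in stop mm [-85.  -55.9]
t 29.43 pos [ 0.5069 -0.3048  0.0314] yaw 1.077 j6 -0.14 gap 0.197 F [-4.8  2.2  0.3]
turn wz -0.001 first; then shift cm [ 0.09  0.1  -0.16] (tilt 0.3deg)
```

```bash
python3 -m creep '[[0,0.15,0,0,0,0,0],[0,0,0,0,0,0,0],[0,-1.5,0,0,0,0,0],[0,-1.5,-2,0,0,0,0],[0,0,-3.5,0,0,0,0]]'
python3 -m creep '[[0,0,-3.5,0,0,-0.178,0],[0,0,0,0,0,-0.178,0],[0,0,0,0,0,-0.178,0],[0,0,0,0,0,-0.178,0],[0,0,0,0,0,-0.178,0]]'
python3 -m creep '[[0,0,0,0,0,-0.178,0],[0,0,0,0,0,-0.178,0],[0,0,0,0,0,-0.178,0],[0,0,0,0,0,0,0]]'
python3 mv.py .445 .141 .13 2.505
```

```text
t: 30.05
position: [0.4815, -0.2909, 0.086]
orientation: [-2.695, -1.609, 0.002]
ft_force: [0.6, -0.5, -0.7]
finger_gap: 0.197
t: 30.68
position: [0.4836, -0.2924, 0.1227]
orientation: [1.732, 2.618, 0.0]
ft_force: [-0.3, -0.1, -1.7]
finger_gap: 0.197
t: 31.18
position: [0.4835, -0.2924, 0.1226]
orientation: [0.992, 2.979, -0.0]
ft_force: [-0.6, 0.6, -1.7]
finger_gap: 0.2
t 31.18 pos [ 0.4835 -0.2924  0.1226] yaw 2.499 j6 -1.57 gap 0.200 F [-0.6  0.6 -1.7]
turn wz -0.006 first; then shift cm [28.86 32.56 -0.74] (tilt 0.1deg)
```

```bash
python3 -m creep '[[3.6,4.07,-0.1,0,0,0,0],[3.6,4.07,-0.1,0,0,0,0],[3.6,4.07,-0.1,0,0,0,0],[3.6,4.07,-0.1,0,0,0,0],[3.6,4.07,-0.1,0,0,0,0]]'
python3 -m creep '[[3.6,4.07,0,0,0,0,0],[3.6,4.07,0,0,0,0,0],[3.66,4.07,0,0,0,0,0],[0,0,0,0,0,0,0],[0,0,0,0,0,0,0]]'
python3 mv.py .445 .141 .033 2.505
python3 chk.py 5
python3 - <<'E'
import cv2,numpy as np
im=cv2.imread('pics/top5.png');im2=cv2.imread('pics/scene5.png')
cv2.imwrite('pics/t5.png',np.hstack([cv2.resize(im[130:330,240:480],None,fx=2,fy=2,interpolation=2),cv2.resize(im2[130:260,240:340],None,fx=3.077,fy=3.077,interpolation=2)]))
E
```

```text
t: 31.8
position: [0.4607, -0.0201, 0.1277]
orientation: [0.994, 2.978, 0.001]
ft_force: [0.3, 0.7, -0.7]
finger_gap: 0.198
t: 32.42
position: [0.4468, 0.1412, 0.1274]
orientation: [0.991, 2.981, -0.0]
ft_force: [-0.1, 0.4, -1.5]
finger_gap: 0.196
t 32.42 pos [0.4468 0.1412 0.1274] yaw 2.500 j6 -0.74 gap 0.196 F [-0.1  0.4 -1.5]
turn wz -0.005 first; then shift cm [ 0.13 -0.12  9.44] (tilt 0.0deg)
mid top [-33.1223 -40.4707   2.4652] 55.2
mid scene [-36.5941 -40.366   -0.1788] 49.8
right top [-34.0692 -40.7489  -1.2836] 54.9
right scene [-37.0189 -42.8422  -0.1215] 33.4
```

View pics/t5.png

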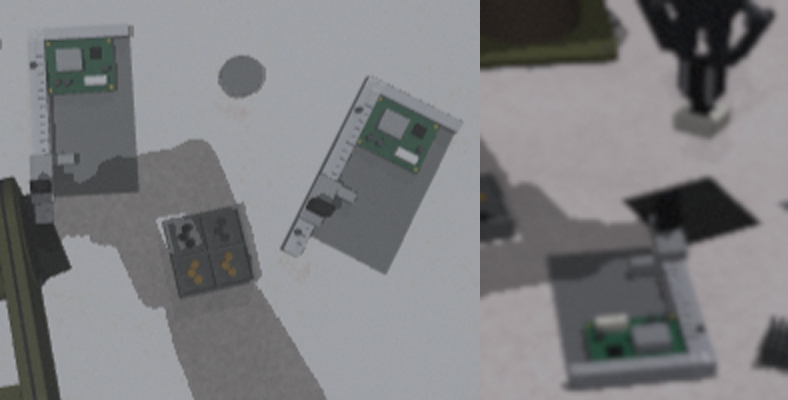

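Top view: both boards sit in their corners (mid ~282,163; right ~440,198). The pusher is held upright above the mat. Now I set it down.

```bash
python3 -m creep '[[0.1,-0.1,3,0,0,0,0],[0,0,3,0,0,0,0],[0,0,2,0,0,0,0],[0,0,0.8,0,0,0,0],[0,0,0,0,0,0,0]]'
python3 mv.py .445 .141 .033 2.505
python3 -m creep '[[0,0,0.2,0,0,0,0],[0,0,0.2,0,0,0,0],[0,0,0,0,0,0,0]]'
python3 -m creep '[[0,0,0.1,0,0,0,0],[0,0,0.1,0,0,0,0],[0,0,0,0,0,0,0]]'
python3 mv.py .445 .141 .033 2.505
```

```text
t: 33.15
position: [0.4455, 0.1402, 0.0392]
orientation: [-0.992, -2.98, 0.001]
ft_force: [-0.5, -0.4, -1.8]
finger_gap: 0.199
t 33.15 pos [0.4455 0.1402 0.0392] yaw 2.499 j6 -0.74 gap 0.199 F [-0.5 -0.4 -1.8]
turn wz -0.006 first; then shift cm [0.09 0.04 0.62] (tilt 0.0deg)
t: 33.52
position: [0.4457, 0.141, 0.0357]
orientation: [0.989, 2.981, 0.001]
ft_force: [-0.5, 0.2, -1.5]
finger_gap: 0.196
t: 33.9
position: [0.4455, 0.141, 0.0333]
orientation: [-0.989, -2.982, 0.0]
ft_force: [0.3, -0.5, -0.9]
finger_gap: 0.197
t 33.90 pos [0.4455 0.141  0.0333] yaw 2.501 j6 -0.74 gap 0.197 F [ 0.3 -0.5 -0.9]
turn wz -0.004 first; then shift cm [ 0.04 -0.02  0.03] (tilt 0.0deg)
```

```bash
python3 -m creep '[[0,0,0.1,0,0,0,0],[0,0,0.05,0,0,0,0],[0,0,0,0,0,0,0]]'
python3 -m creep '[[0,0,0.1,0,0,0,0],[0,0,0,0,0,0,0]]'
```

```text
t: 34.28
position: [0.4457, 0.141, 0.0332]
orientation: [-0.989, -2.981, 0.001]
ft_force: [-5.2, -1.8, 9.3]
finger_gap: 0.201
t: 34.52
position: [0.4458, 0.141, 0.0332]
orientation: [-0.989, -2.981, 0.001]
ft_force: [-7.6, -1.8, 16.5]
finger_gap: 0.196
```

```bash
python3 -m creep '[[0,0,-0.15,0,0,0,0],[0,0,0,0,0,0,0],[0,0,0,0,0,0,0.5],[0,0,0,0,0,0,0.5],[0,0,0,0,0,0,0.6]]'
python3 -m creep '[[0,0,-1.5,0,0,0,0.6],[0,0,-3,0,0,0,0.6],[0,0,-4,0,0,0,0.6],[0,0,-4,0,0,0,0.6],[0,0,0,0,0,0,0.6]]'
python3 st.py mid -190 10 0.15
```

```text
t: 35.15
position: [0.4452, 0.1409, 0.032]
orientation: [-0.989, -2.981, 0.0]
ft_force: [-0.0, -0.0, -0.2]
finger_gap: 0.601
t: 35.78
position: [0.4483, 0.1415, 0.1627]
orientation: [0.987, 2.974, 0.007]
ft_force: [0.2, 0.3, 0.2]
finger_gap: 0.608
TCP in stop mm [-232.   53.]
t 35.77 pos [0.4483 0.1415 0.1627] yaw 2.501 j6 -0.74 gap 0.608 F [0.2 0.3 0.2]
turn wz 0.897 first; then shift cm [-4.3   4.2   1.27] (tilt 0.5deg)
```

```bash
python3 -m creep '[[0,0,-1,0,0,0.18,0.3],[0,0,0,0,0,0.18,0.3],[0,0,0,0,0,0.18,0.3],[0,0,0,0,0,0.18,0.3],[0,0,0,0,0,0.177,0]]'
python3 -m creep '[[5,-3,0,0,0,0,0],[5,-3,0,0,0,0,0],[5,-2,0,0,0,0,0],[5,0,0,0,0,0,0],[0,0,0,0,0,0,0]]'
cat >> fit.py <<'E'
def gb(n,f):
    return cv2.GaussianBlur(cv2.imread(f'pics/{f}.png').astype(np.float32),(0,0),0.5)
E
python3 - <<'E'
from ov import *
from st import S
np.set_printoptions(precision=4,suppress=True)
for c in('top','scene'): shot(c,c+'6')
def sq(h,z,e=.003,dark=1): 
    return [((-h,-h+e,z),(-h,h-e,z),(dark,0)),((h,-h+e,z),(h,h-e,z),(-dark,0)),((-h+e,-h,z),(h-e,-h,z),(0,dark)),((-h+e,h,z),(h-e,h,z),(0,-dark))]
print('foot'); fitall('top6','scene6',[.4427,.141,.93],sq(.02,.019),rng=(.012,.012,.5))
for t in('jaw_mid_tab','jaw_right_tab','jaw_mid','jaw_right'):
    for n in('top','scene'):
        q=vision.tip_of(t,n)
        if q:
            z=.05 if 'tab' in t else 0
            w=pix2w_z(n,*q[0]['location'],z); s=S['mid' if 'mid' in t else 'right']; print(t,n,round(q[0]['p'],2),np.round(w,4),rel(s,[w[0],w[1],0])[:2])
im=cv2.imread('pics/top6.png')
cv2.imwrite('pics/t6.png',np.hstack([cv2.resize(im[130:290,210:330],None,fx=3.3,fy=3.3,interpolation=2),cv2.resize(im[160:280,370:480],None,fx=3.3,fy=3.3*4/3,interpolation=2)]))
E
```

```text
t: 36.4
position: [0.4448, 0.1408, 0.1666]
orientation: [-2.19, -2.251, 0.002]
ft_force: [0.1, -0.2, -0.8]
finger_gap: 0.101
t: 37.02
position: [0.3578, 0.3403, 0.1668]
orientation: [-2.179, -2.262, 0.002]
ft_force: [0.3, 0.0, 0.1]
finger_gap: -0.002
foot
top [0.4439 0.1435 0.9296] 227.7
scene [0.4676 0.1392 1.2831] 123.9
both [0.4443 0.1434 0.9528] 267.8
jaw_mid_tab top 0.65 [0.511  0.0993 0.05  ] [-170.8157    8.7786]
jaw_mid_tab scene 0.77 [0.5177 0.0935 0.05  ] [-164.3487    2.6861]
jaw_right_tab top 0.85 [ 0.4723 -0.2114  0.05  ] [-159.6211   10.0203]
jaw_right_tab scene 0.72 [ 0.4752 -0.2179  0.05  ] [-154.0436    5.6944]
jaw_mid top 0.62 [0.5485 0.0953 0.    ] [-133.4634    3.4981]
jaw_mid scene 0.6 [0.5524 0.1005 0.    ] [-129.3774    8.5718]
jaw_right top 0.73 [ 0.5124 -0.2431  0.    ] [-109.3621    1.081 ]
jaw_right scene 0.73 [ 0.4994 -0.2517  0.    ] [-116.7369  -12.6243]
```

View pics/t6.png

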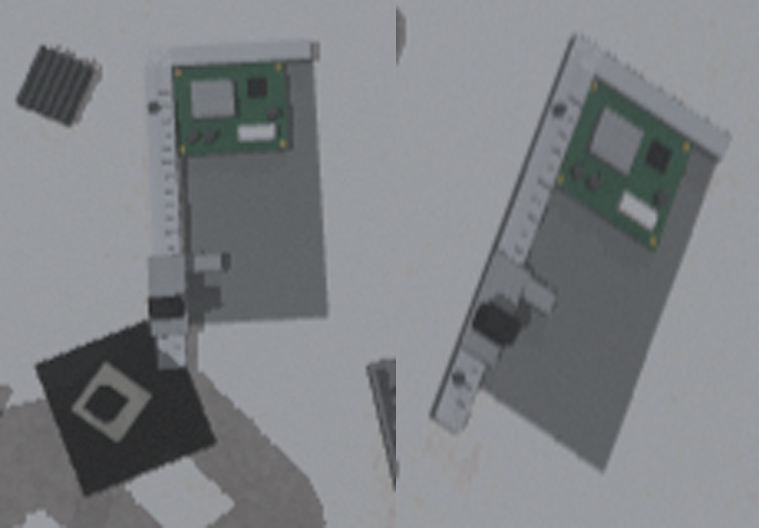

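View pics/scene6.png

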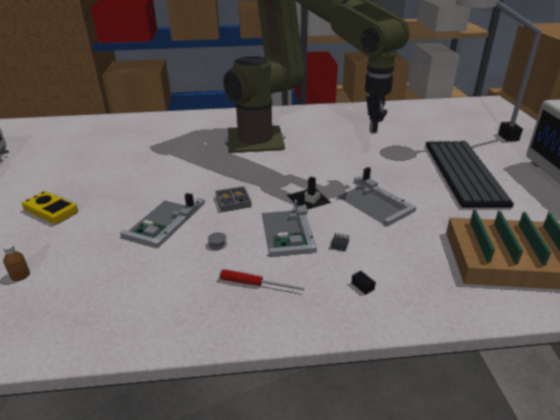

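The pusher stands on its mat (top 245,253; fit within 2 mm of where it started), and both boards are in their corners. Next I push the mid jaw's tab from behind with closed fingers.

```bash
python3 st.py mid -215 10 0.13
```

```text
TCP in stop mm [-314.7  252. ]
t 37.52 pos [0.3592 0.3376 0.1674] yaw 1.603 j6 0.61 gap -0.002 F [0.6 0.3 0.4]
turn wz -0.001 first; then shift cm [-24.2    9.97   3.74] (tilt 0.0deg)
```

```bash
python3 -m creep '[[-4.84,2,0,0,0,0,0],[-4.84,2,0,0,0,0,0],[-4.84,2,1,0,0,0,0],[-4.84,2,1.7,0,0,0,0],[-4.84,2,1,0,0,0,0]]'
python3 -m creep '[[0,0,0,0,0,0,0],[0,0,0,0,0,0,0]]'
python3 st.py mid -215 10 0.042
```

```text
t: 38.15
position: [0.467, 0.0977, 0.1298]
orientation: [-2.185, -2.257, -0.0]
ft_force: [0.8, 0.4, 0.5]
finger_gap: 0.003
t: 38.4
position: [0.4668, 0.0995, 0.1304]
orientation: [-2.185, -2.256, -0.0]
ft_force: [1.1, 0.5, 0.2]
finger_gap: 0.0
TCP in stop mm [-215.    10.4]
t 38.40 pos [0.4668 0.0995 0.1304] yaw 1.603 j6 0.07 gap 0.000 F [1.1 0.5 0.2]
turn wz -0.001 first; then shift cm [-0.04 -0.    8.84] (tilt 0.0deg)
```

```bash
python3 -m creep '[[0,0,3,0,0,0,0],[0,0,3,0,0,0,0],[0,0,2,0,0,0,0],[0,0,0.8,0,0,0,0],[0,0,0,0,0,0,0]]'
python3 -m creep '[[0,0.8,0,0,0,0,0],[0,0.6,0,0,0,0,0],[0,0.5,0,0,0,0,0],[0,0.5,0,0,0,0,0],[0,0,0,0,0,0,0]]'
python3 st.py mid -126 10 0.042
python3 -m creep '[[0,0.6,0,0,0,0,0],[0,0.6,0,0,0,0,0],[0,0.6,0,0,0,0,0],[0,0.6,0,0,0,0,0],[0,0,0,0,0,0,0]]'
python3 st.py mid -126 10 0.042
```

```text
t: 39.02
position: [0.4667, 0.1004, 0.0425]
orientation: [-2.183, -2.259, 0.0]
ft_force: [0.3, 0.0, -0.5]
finger_gap: -0.001
t: 39.65
position: [0.4912, 0.1003, 0.0423]
orientation: [2.185, 2.257, 0.0]
ft_force: [-0.0, -1.2, -0.1]
finger_gap: -0.001
TCP in stop mm [-190.5   10.4]
t 39.65 pos [0.4912 0.1003 0.0423] yaw 1.604 j6 0.06 gap -0.001 F [-0.  -1.2 -0.1]
turn wz -0.000 first; then shift cm [-0.04  6.45  0.03] (tilt 0.0deg)
t: 40.28
position: [0.5157, 0.1012, 0.0425]
orientation: [2.184, 2.257, 0.002]
ft_force: [-0.6, -0.5, -0.3]
finger_gap: 0.003
TCP in stop mm [-166.    10.5]
t 40.27 pos [0.5157 0.1012 0.0425] yaw 1.604 j6 0.06 gap 0.003 F [-0.6 -0.5 -0.3]
turn wz -0.000 first; then shift cm [-0.05  4.    0.05] (tilt 0.1deg)
```

```bash
python3 -m creep '[[0,0.6,0,0,0,0,0],[0,0.6,0,0,0,0,0],[0,0.6,0,0,0,0,0],[0,0.6,0,0,0,0,0]]'
python3 st.py mid -126 10 0.042
python3 - <<'E'
from h import *
im2,_=shot('scene','scene7')
cv2.imwrite('pics/t7.png',cv2.resize(im2[130:270,220:380],None,fx=4,fy=4,interpolation=2))
E
```

```text
t: 40.78
position: [0.5393, 0.102, 0.0424]
orientation: [2.184, 2.258, 0.0]
ft_force: [-1.6, -0.1, 1.2]
finger_gap: 0.002
TCP in stop mm [-142.5   10.5]
t 40.77 pos [0.5393 0.102  0.0424] yaw 1.604 j6 0.06 gap 0.002 F [-1.6 -0.1  1.2]
turn wz -0.000 first; then shift cm [-0.05  1.65  0.04] (tilt 0.0deg)
```

View pics/t7.png

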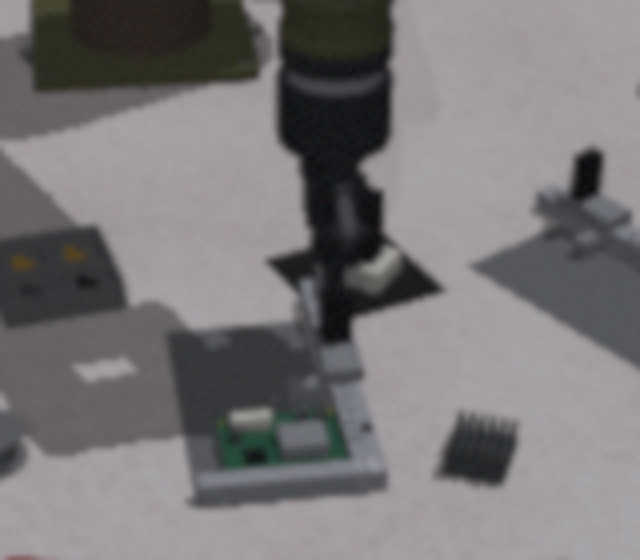

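The jaw has moved with the fingers and its finger is close to the board (scene crop 305,390). I continue in small steps.

```bash
python3 -m creep '[[0,0.4,0,0,0,0,0],[0,0.3,0,0,0,0,0],[0,0.2,0,0,0,0,0],[0,0.1,0,0,0,0,0]]'
python3 -m creep '[[0,0.1,0,0,0,0,0],[0,0.1,0,0,0,0,0],[0,0.1,0,0,0,0,0]]'
python3 -m creep '[[0,0.1,0,0,0,0,0],[0,0.1,0,0,0,0,0]]'
python3 -m creep '[[0,0.1,0,0,0,0,0],[0,0.1,0,0,0,0,0]]'
python3 st.py mid -126 10 0.042
```

```text
t: 41.32
position: [0.5489, 0.1023, 0.0423]
orientation: [-2.184, -2.258, 0.0]
ft_force: [-2.5, -0.3, 2.2]
finger_gap: -0.004
t: 41.7
position: [0.5518, 0.1024, 0.0423]
orientation: [2.185, 2.258, -0.0]
ft_force: [-2.4, -1.0, 0.9]
finger_gap: -0.002
t: 41.95
position: [0.5539, 0.1025, 0.0424]
orientation: [2.184, 2.258, 0.0]
ft_force: [-2.5, -0.4, 1.1]
finger_gap: -0.001
t: 42.2
position: [0.5558, 0.1025, 0.0423]
orientation: [-2.184, -2.258, 0.0]
ft_force: [-2.0, -0.4, 1.7]
finger_gap: 0.003
TCP in stop mm [-125.9   10.5]
t 42.20 pos [0.5558 0.1025 0.0423] yaw 1.604 j6 0.05 gap 0.003 F [-2.  -0.4  1.7]
turn wz 0.000 first; then shift cm [-0.05 -0.01  0.03] (tilt 0.0deg)
```

```bash
python3 -m creep '[[0,0.15,0,0,0,0,0],[0,0.15,0,0,0,0,0]]'
python3 -m creep '[[0,0.15,0,0,0,0,0],[0,0.15,0,0,0,0,0]]'
python3 -m creep '[[0,0.1,0,0,0,0,0],[0,0.1,0,0,0,0,0]]'
python3 st.py mid -126 10 0.042
```

```text
t: 42.45
position: [0.5588, 0.1026, 0.0423]
orientation: [-2.184, -2.258, 0.001]
ft_force: [-4.6, -1.2, 3.4]
finger_gap: -0.0
t: 42.7
position: [0.5589, 0.1027, 0.0423]
orientation: [-2.18, -2.254, 0.01]
ft_force: [-16.7, -1.8, 11.8]
finger_gap: 0.001
t: 42.95
position: [0.559, 0.1027, 0.0423]
orientation: [-2.178, -2.252, 0.016]
ft_force: [-23.4, -2.7, 18.5]
finger_gap: -0.003
TCP in stop mm [-122.7   10.6]
t 42.95 pos [0.559  0.1027 0.0423] yaw 1.604 j6 0.05 gap -0.003 F [-23.4  -2.7  18.5]
turn wz 0.000 first; then shift cm [-0.06 -0.33  0.03] (tilt 0.8deg)
```

The jaw is shut hard on the mid board (23 N, stopped moving). Retreat and go to the right jaw.

```bash
python3 -m creep '[[0,-0.4,0,0,0,0,0],[0,-1.5,0,0,0,0,0],[0,-1,-3,0,0,0,0],[0,0,-4,0,0,0,0],[0,0,-3,0,0,0.176,0]]'
python3 -m creep '[[0,0,0,0,0,0.176,0],[0,0,0,0,0,0.176,0],[0,0,0,0,0,0,0]]'
python3 st.py right -203 10 0.13
```

```text
t: 43.58
position: [0.535, 0.1021, 0.1441]
orientation: [2.378, 2.051, 0.004]
ft_force: [0.2, -0.1, 0.9]
finger_gap: 0.002
t: 43.95
position: [0.5346, 0.1019, 0.1424]
orientation: [2.696, 1.612, 0.001]
ft_force: [-0.5, -0.2, -1.1]
finger_gap: -0.001
TCP in stop mm [-253.   315.6]
t 43.95 pos [0.5346 0.1019 0.1424] yaw 1.078 j6 0.58 gap -0.001 F [-0.5 -0.2 -1.1]
turn wz 0.000 first; then shift cm [-30.56   5.     1.24] (tilt 0.1deg)
```

```bash
python3 -m creep '[[-5.1,0.83,0,0,0,0,0],[-5.1,0.83,0,0,0,0,0],[-5.1,0.83,0,0,0,0,0],[-5.1,0.83,0,0,0,0,0],[-5.1,0.83,0,0,0,0,0]]'
python3 -m creep '[[-5.1,0.83,0,0,0,0,0],[0,0,1.2,0,0,0,0],[0,0,0,0,0,0,0]]'
python3 st.py right -203 10 0.042
python3 - <<'E'
from ov import *
from st import S
for c in('top','scene'): shot(c,c+'8')
im=cv2.imread('pics/top8.png');im2=cv2.imread('pics/scene8.png')
cv2.imwrite('pics/t8.png',np.hstack([cv2.resize(im[135:285,230:340],None,fx=3.6,fy=3.6,interpolation=2),cv2.resize(im2[150:300,100:210],None,fx=3.6,fy=3.6,interpolation=2)]))
E
```

```text
t: 44.58
position: [0.4494, -0.1436, 0.1423]
orientation: [2.694, 1.614, 0.001]
ft_force: [0.6, 0.2, -0.7]
finger_gap: 0.001
t: 44.95
position: [0.4324, -0.1904, 0.1288]
orientation: [-2.695, -1.61, 0.001]
ft_force: [0.4, -0.1, -0.6]
finger_gap: 0.001
TCP in stop mm [-204.8    9.6]
t 44.95 pos [ 0.4324 -0.1904  0.1288] yaw 1.077 j6 -0.04 gap 0.001 F [ 0.4 -0.1 -0.6]
turn wz -0.001 first; then shift cm [0.04 0.18 8.68] (tilt 0.2deg)
```

View pics/t8.png

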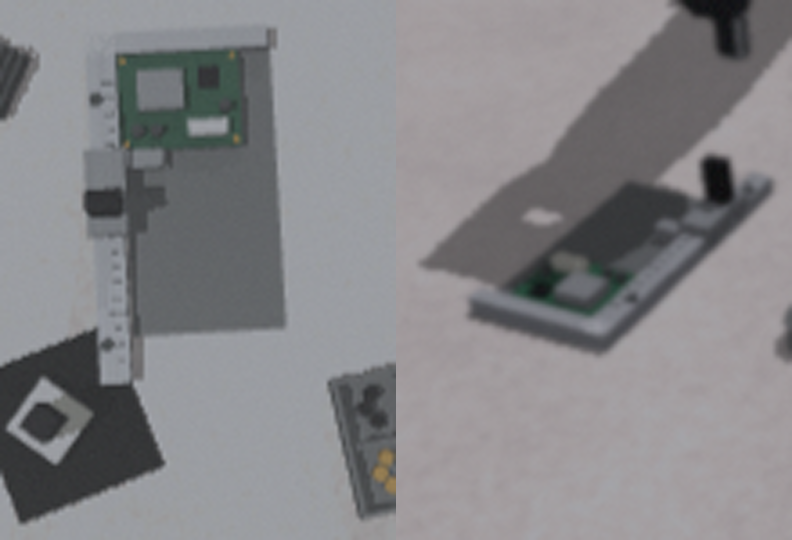

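The mid jaw is now against its board (top ~271,178), and the right board is still in its corner. Shut the right jaw.

```bash
python3 -m creep '[[0,0,3,0,0,0,0],[0,0,3,0,0,0,0],[0,0,2,0,0,0,0],[0,0,0.7,0,0,0,0],[0,0,0,0,0,0,0]]'
python3 -m creep '[[0,0.7,0,0,0,0,0],[0,0.6,0,0,0,0,0],[0,0.5,0,0,0,0,0],[0,0.5,0,0,0,0,0],[0,0.5,0,0,0,0,0]]'
python3 -m creep '[[0,0.6,0,0,0,0,0],[0,0.6,0,0,0,0,0],[0,0.6,0,0,0,0,0],[0,0.6,0,0,0,0,0]]'
python3 -m creep '[[0,0.5,0,0,0,0,0],[0,0.4,0,0,0,0,0]]'
python3 st.py right -123 10 0.042
```

```text
t: 45.68
position: [0.4336, -0.1904, 0.0434]
orientation: [-2.696, -1.612, 0.0]
ft_force: [0.8, 0.1, -0.4]
finger_gap: 0.001
t: 46.3
position: [0.4579, -0.2044, 0.0433]
orientation: [-2.697, -1.609, 0.001]
ft_force: [-1.8, 0.8, 1.9]
finger_gap: 0.003
t: 46.8
position: [0.4791, -0.216, 0.0431]
orientation: [-2.698, -1.609, 0.001]
ft_force: [-2.2, -0.2, -0.1]
finger_gap: -0.006
t: 47.05
position: [0.4871, -0.2202, 0.0431]
orientation: [-2.698, -1.609, 0.0]
ft_force: [-2.5, -0.1, -1.4]
finger_gap: 0.002
TCP in stop mm [-142.5    9.3]
t 47.05 pos [ 0.4871 -0.2202  0.0431] yaw 1.076 j6 -0.03 gap 0.002 F [-2.5 -0.1 -1.4]
turn wz -0.002 first; then shift cm [0.07 1.95 0.11] (tilt 0.0deg)
```

```bash
python3 -m creep '[[0,0.4,0,0,0,0,0],[0,0.4,0,0,0,0,0],[0,0.3,0,0,0,0,0],[0,0.2,0,0,0,0,0],[0,0.1,0,0,0,0,0]]'
python3 -m creep '[[0,0.1,0,0,0,0,0],[0,0.1,0,0,0,0,0]]'
python3 -m creep '[[0,0.1,0,0,0,0,0],[0,0.1,0,0,0,0,0]]'
python3 -m creep '[[0,0.1,0,0,0,0,0],[0,0.1,0,0,0,0,0]]'
python3 st.py right -123 10 0.042
```

```text
t: 47.68
position: [0.4993, -0.2267, 0.0433]
orientation: [-2.698, -1.61, -0.0]
ft_force: [-2.7, -0.1, -0.9]
finger_gap: -0.002
t: 47.92
position: [0.501, -0.2276, 0.0433]
orientation: [-2.698, -1.609, 0.0]
ft_force: [-2.4, 0.3, -1.0]
finger_gap: 0.002
t: 48.18
position: [0.5028, -0.2286, 0.0433]
orientation: [-2.698, -1.609, -0.0]
ft_force: [-2.2, 0.1, -1.7]
finger_gap: 0.001
t: 48.42
position: [0.5044, -0.2295, 0.0433]
orientation: [-2.697, -1.609, 0.001]
ft_force: [-4.7, 2.1, 1.1]
finger_gap: 0.001
TCP in stop mm [-122.8    9.3]
t 48.42 pos [ 0.5044 -0.2295  0.0433] yaw 1.076 j6 -0.03 gap 0.001 F [-4.7  2.1  1.1]
turn wz -0.002 first; then shift cm [ 0.07 -0.02  0.13] (tilt 0.0deg)
```

```bash
python3 -m creep '[[0,0.15,0,0,0,0,0],[0,0.1,0,0,0,0,0]]'
python3 -m creep '[[0,0.15,0,0,0,0,0],[0,0.05,0,0,0,0,0]]'
python3 st.py right -123 10 0.042
python3 -m creep '[[0,-0.4,0,0,0,0,0],[0,-1.5,0,0,0,0,0],[0,-1,-3,0,0,0,0],[0,0,-5,0,0,0,0],[0,0,-5,0,0,0,0]]'
python3 -m creep '[[-5,-3,-2,0,0,0,0],[-5,-3,0,0,0,0,0],[-5,-3,0,0,0,0,0],[-5,-3,0,0,0,0,0],[0,0,0,0,0,0,0]]'
python3 chk.py 9
python3 - <<'E'
import cv2,numpy as np
im=cv2.imread('pics/top9.png')
cv2.imwrite('pics/t9.png',np.hstack([cv2.resize(im[135:285,220:340],None,fx=3.5,fy=3.5,interpolation=2),cv2.resize(im[150:300,375:480],None,fx=3.5,fy=3.5,interpolation=2)]))
im=cv2.imread('pics/scene9.png'); cv2.imwrite('pics/s9.png',cv2.resize(im[160:270,110:370],None,fx=3,fy=3,interpolation=2))
E
```

```text
t: 48.68
position: [0.5045, -0.2295, 0.0432]
orientation: [-2.692, -1.607, 0.006]
ft_force: [-13.0, 5.4, 9.6]
finger_gap: -0.001
t: 48.92
position: [0.5046, -0.2295, 0.0432]
orientation: [-2.688, -1.605, 0.01]
ft_force: [-18.8, 7.6, 14.2]
finger_gap: -0.002
TCP in stop mm [-122.6    9.4]
t 48.92 pos [ 0.5046 -0.2295  0.0432] yaw 1.076 j6 -0.03 gap -0.002 F [-18.8   7.6  14.2]
turn wz -0.002 first; then shift cm [ 0.06 -0.04  0.12] (tilt 0.7deg)
t: 49.55
position: [0.4828, -0.2176, 0.1749]
orientation: [2.697, 1.609, 0.002]
ft_force: [0.8, -0.2, -0.3]
finger_gap: -0.001
t: 50.18
position: [0.2799, -0.3386, 0.1939]
orientation: [2.701, 1.6, -0.0]
ft_force: [1.0, -0.1, 0.1]
finger_gap: -0.001
mid top [-32.7594 -40.8873  -1.3711] 48.5
mid scene [-36.6965 -40.4443   0.0314] 48.7
right top [-33.3634 -40.6984  -3.0683] 49.1
right scene [-36.8509 -42.8378  -1.4417] 32.5
```

View pics/t9.png

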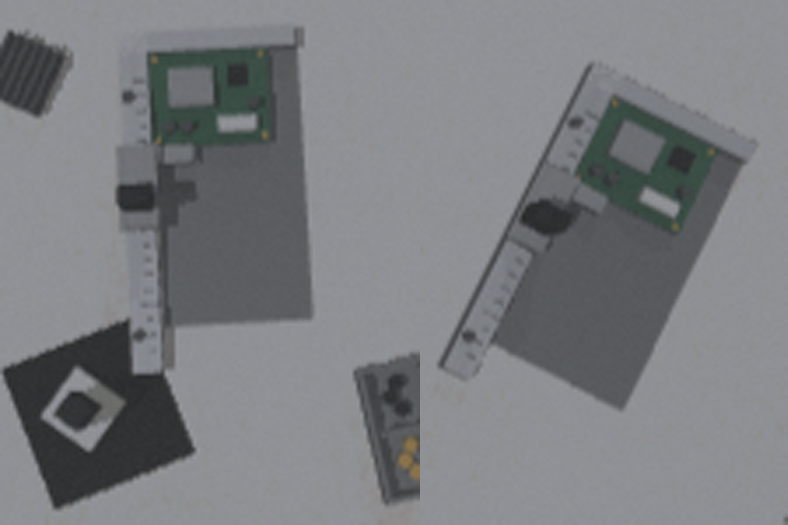

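View pics/s9.png

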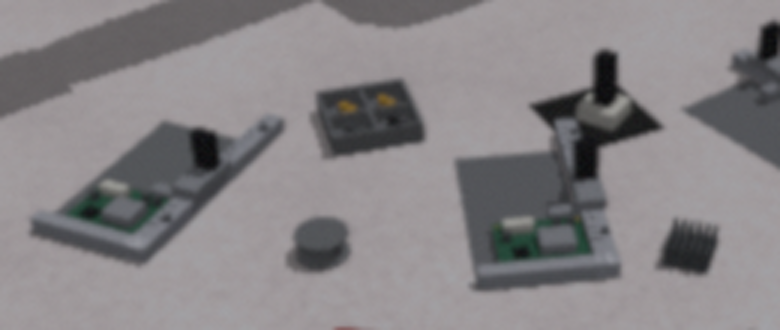

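Both jaws look shut and both boards look flush. The whole-board yaw fit shifted between shots, possibly because the jaw now covers part of the rear edge, so I measure each edge separately before and after.

```bash
cat > edge.py <<'E'
from ov import *
from st import S
def edge(c,f,s,axis,fixed,lo,hi,sgn,z=.011):
    A=green(c,f); pts=[]
    off=np.arange(-.006,.00601,.00025)
    for a in np.linspace(lo,hi,25):
        L=np.array([(fixed+o,a,z) if axis=='x' else (a,fixed+o,z) for o in off])
        v=samp(A,proj(c,L2w(s,L))); g=np.gradient(v)*sgn; g=np.clip(g,0,None)
        k=g.argmax(); sl=slice(max(0,k-5),k+6); 
        pts.append((a,fixed+(g[sl]*off[sl]).sum()/max(g[sl].sum(),1e-9)))
    pts=np.array(pts)*1e3
    for _ in range(3):
        m,b=np.polyfit(pts[:,0],pts[:,1],1); r=pts[:,1]-(m*pts[:,0]+b); pts=pts[abs(r)<max(.6,2*r.std())]
    return b+m*np.mean([lo,hi])*1e3,np.degrees(m),len(pts),r.std()
if __name__=='__main__':
  for b in('mid','right'):
    s=S[b]
    for f in('4','6','9'):
      for c in('top','scene'):
        try:
            o=[]
            for nm,ax,fx,lo,hi,sg in(('front','x',0,-.075,-.008,-1),('rear','x',-.064,-.075,-.035,1),('right','y',-.08,-.058,-.006,1),('left','y',0,-.058,-.008,-1)):
                p,m,n,r=edge(c,c+f,s,ax,fx,lo,hi,sg); o.append(f'{nm} {p:.1f}mm {m if ax=="y" else -m:+.1f}deg')
            print(b,c+f,' | '.join(o))
        except Exception as e: print(b,c,f,e)
E
python3 edge.py
```

```text
mid top4 front -0.6mm +0.7deg | rear -64.7mm -2.2deg | right -79.7mm +0.6deg | left -2.1mm +6.2deg
mid scene4 front -5.2mm -0.4deg | rear -61.5mm -1.9deg | right -79.9mm +2.0deg | left -1.1mm +0.2deg
mid top6 front -0.9mm +1.0deg | rear -64.7mm -3.2deg | right -79.4mm +0.8deg | left -2.1mm +5.9deg
mid scene6 front -5.2mm -0.4deg | rear -61.1mm -2.9deg | right -80.2mm +1.9deg | left -1.1mm +1.2deg
mid top9 front -0.5mm +0.2deg | rear -64.8mm -3.1deg | right -79.6mm +0.7deg | left -2.1mm +6.2deg
mid scene9 front -5.3mm -0.3deg | rear -61.6mm -4.5deg | right -80.0mm +2.9deg | left -1.0mm +0.8deg
right top4 front -4.4mm +0.6deg | rear -69.4mm +0.3deg | right -77.5mm -4.4deg | left 1.1mm +1.3deg
right scene4 front 2.9mm +1.7deg | rear -60.4mm -9.3deg | right -80.8mm -2.3deg | left 0.1mm -4.6deg
right top6 front -1.6mm -0.4deg | rear -65.5mm -0.4deg | right -79.7mm +0.4deg | left -1.1mm +0.1deg
right scene6 front -5.3mm -0.0deg | rear -62.3mm +14.1deg | right -80.8mm +7.9deg | left -4.6mm +0.2deg
right top9 front -1.5mm -0.9deg | rear -65.5mm -0.1deg | right -79.7mm +0.1deg | left -1.0mm -0.9deg
right scene9 front -5.3mm -0.1deg | rear -61.0mm +9.1deg | right -80.8mm +5.7deg | left -4.7mm -0.6deg
```

Front and right edges agree before and after the jaws were shut, within noise, and both jaws stopped at the same stop-frame x (-122.7 and -122.6 mm TCP). One last check of the bystanders and pusher, then I hand in.

Run:
```python
from ov import *
a=cv2.imread('pics/top0.png').astype(int);
im,_=shot('top','top10'); shot('scene','scene10')
for t in('heatsink','spool','pusher'):
    q=vision.tip_of(t,'top'); print(t,[ (round(x['p'],2),np.round(x['location'],1)) for x in q[:1]])
b=cv2.imread('pics/top10.png').astype(int)
for n,(u0,v0,u1,v1) in dict(heatsink=(210,140,245,172),spool=(345,155,378,183),pusher=(230,238,260,270)).items():
    print(n,'max diff',np.abs(a-b)[v0:v1,u0:u1].max(),'mean',np.abs(a-b)[v0:v1,u0:u1].mean())
c=cv2.imread('pics/top9.png').astype(int)
print('vs top9',[np.abs(b-c)[v0:v1,u0:u1].mean().round(2) for u0,v0,u1,v1 in((255,140,315,230),(385,165,470,265),(220,225,280,280))])
print(readout.get_obs()['t'],readout.get_obs()['position'])
```

```text
heatsink [(0.61, array([227.2, 157.7]))]
spool [(0.78, array([357.2, 168.7]))]
pusher [(0.58, array([241.2, 250.1]))]
heatsink max diff 6 mean 1.473809523809524
spool max diff 6 mean 1.4888167388167388
pusher max diff 75 mean 6.830902777777778
vs top9 [np.float64(1.05), np.float64(1.02), np.float64(1.19)]
50.525 [ 0.2834094  -0.33625413  0.19328295]
```

```bash
python3 -c "
from rig import job_done
print(job_done())"
```

```text
the job is handed in; nothing more can be done
None
```

I nudged the two boards present, mid and right, into their corners with the pusher while every jaw was open. I then set the pusher back on its mat, slid the mid and right jaws shut, and handed in at about 50 s. The left stop had no board, so I left its jaw alone.

**Seating:** Each board was pushed in x, then y, then x again. Every push ended in firm contact at about 5 to 16 N, and the second x push met resistance at the same place as the first.

**Jaws:** The closing pushes reached about 23 N (mid) and 20 N (right). Both jaws stopped at the same depth along their beams, with the tool at -122.7 and -122.6 mm in the stop frames.

**Last pictures:** The pusher stood on the mat, within about 2 mm of its starting place when fitted after I set it down. The heat sink and spool had not moved, and nothing changed between the last two shots. I saw no knock to a board or the pusher and no slackening of the grip.

**Checks that disagreed:**
- The whole-board angle fits in the top view scattered by a few degrees and shifted after the jaws shut: mid went from +2.5° to -1.4°, right from -1.3° to -3.1°.
- Measured one by one, the front and right edges in the top view stayed within 0.8° across the closing. Some left and rear edge fits were unreliable.
- The scene camera reads the boards about 4 to 5 mm short in x, probably from its calibration or the end stop hiding the edge.

I relied on the contact forces and the top-view edges for flushness.

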